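Restock the souvenir trays and wedge the house row

ROBOT

A 6-joint arm with a two-finger parallel gripper is mounted at the origin on the work surface. World frame = base frame: x ahead of the robot, y to its left, z up, the work surface at z = 0. Lengths are in m, angles in rad, forces in N, time in s.
With the tool pointing down it reaches from about 0.35 to 0.975 m from the base axis. Payload 4.9 kg.
Tool frame: the origin (TCP) lies at the very end of the fingers, on their centre line; the grasp point (between the pads) lies 19 mm behind it (ctrl.grasp_offset is the distance from the TCP to the grasp point, in m); z points along the fingers, y is the line along which they close (so a half turn about z gives the same grasp; the last joint's range is limited). The gripper opens to 85 mm and grips with 20 to 120 N. Pads are 22 mm wide; open, the fingers measure 114 mm over their backs; the gripper's body (76 mm by 85 mm) begins 54 mm behind the grasp point. The pads swing forward as they close: fully open they stand 13 mm farther back than shut.
Start: joints at [1.153, 0.053, 1.613, -0, 1.476, -0.119], TCP at [0.184, 0.597, 0.196] pointing down, gripper open.
Joint ranges: [-3.01, 3.01], [-1.01, 2.22], [0.06, 2.58], [-1.02, 4.17], [0.09, 2.62], [-3.14, 3.14]. Speed limits (rad/s): [2.57, 2.57, 3.14, 3.14, 3.14, 3.14].

INTERFACE

Orientations are given as a rotation vector (axis times angle).
In Python, from station import ctrl, optics gives the robot as it stands.
- The arm moves only by the shell command python3 -m handwheel 'ROWS' [OPENING] [FORCE]. ROWS is JSON, a list of rows, each an object of numbers: "tx", "ty", "tz": the shift along the tool's x, y, z in mm; "roll": the turn about the tool's z in rad. A call has 1 to 12 rows; each row shifts and turns the commanded pose from where the row before left it, along the tool's axes as they then stand; what a row does not reach is not made up. A row lasts 1/12 s, in which the tool goes at most 41.7 mm and 7.16 degrees, less where a joint would pass 70% of its speed; a pose out of reach is approached as far as the arm can. A call with a gripper value outside its range is refused whole. OPENING is the finger opening in mm, from 0 to 85.4, set as the call begins (- or left out, the last holds). The fingers move at their own pace and stop on an object; FORCE is the grip in N (left out, the last holds). Time passes only in rows, so rows that do not move let the fingers close. It gives the time, the measured TCP pose, the force, the opening and the grip force at its end, in the units of the state.
- ctrl.get_obs(): the state, without advancing time (a new reading comes with each control period).
- optics.get_image(name): name is "side" or "top"; returns (picture, depth): 420x560x3 uint8, red, green, blue; 420x560 float32, m along the optical axis (not along the pixel's ray), 0 where there is no reading.
- optics.camera_params(name): a dict with "mtx" (3x3 intrinsics, pixels), "k1" (the pictures are not rectified: a ray, as slopes to the right and down, at radius r is drawn at 1 + k1 r^2 times it, then the intrinsics apply), "extrinsics" (4x4, takes a point from camera to world coordinates). Camera axes: x right, y down, z forward; pixel columns grow to the right and rows downward; lengths in m; the calibration is good to about 2 mm. A picture is of the moment at which its call begins. camera_params takes no time and is no camera call.
- ctrl.finish_job(): hands the job in; it is judged then, once.
The state is a dict: "t": time; "q": joint angles; "dq": joint speeds; "effort": joint torques, N m; "tool_pos": TCP position; "tool_rot": TCP orientation; "contact_force": force on the tool from outside, world axes, zero at the start; "wrist_torque": the same for the moment, N m; "opening": finger opening in m; "grip_force": force on a finger pad.
Only numpy, scipy, OpenCV 4.12 (cv2) and the standard library are available. Lean on these libraries where they do the work, as an engineer would, in place of code of your own. Each camera call takes 0.05 s, during which the arm holds its last target. There are 200 camera calls.

TASK

Put the loose ceramic souvenirs back on display, each standing upright on the floor of the tray that holds a fixed sample of its kind: the lighthouse, the tugboat, and both canal houses side by side against the sample house in their row. Then press the wooden wedge, thin end down, firmly into the gap left between the last house and the stop block, so that the row is packed tight. Leave the bell and the mug where they are.

Things in the scene. Friction and masses are not known exactly. Their poses are not given: they have to be found in the camera images.
- house_a: loose white and blue ceramic stepped-gable house, one of two alike. Origin: centre of underside, z up. Depth 36 mm along its x (flat faces, front and back alike), width 44 mm along y; walls 52 mm high, then gable steps of the full depth: 30 mm wide up to 62 mm, 16 mm wide up to 72 mm. About 120 g.
- house_b: loose white and blue ceramic stepped-gable house, one of two alike. Origin: centre of underside, z up. Depth 36 mm along its x (flat faces, front and back alike), width 44 mm along y; walls 52 mm high, then gable steps of the full depth: 30 mm wide up to 62 mm, 16 mm wide up to 72 mm. About 120 g.
- lighthouse: loose white and blue ceramic lighthouse, upright. Origin: centre of underside, z up along its axis. Base disc 44 mm across, 8 mm high; straight round tower 30 mm across from 8 to 62 mm; lantern 20 mm across and domed cap (26 mm), 90 mm high in all. About 110 g.
- boat: loose blue and white ceramic tugboat, flat on its hull. Origin: under mid-hull, z up, rounded bow to its +x. Hull 74 mm long (x), 30 mm wide, 20 mm high; wheelhouse block 36 mm long (middle at x = -2 mm), 24 mm wide along y (flat sides), top at 56 mm; small funnel behind it (12 mm across, top at 38 mm, x = -29 mm). About 120 g.
- wedge: loose pale wooden wedge standing on its thin end. Origin: centre of its foot, z up. 36 mm wide along its x (flat parallel faces: grip these), 85 mm high; thickness along y grows evenly, alike on both sides, from 14 mm at the foot to 38 mm at the top. Goes in either way round. About 90 g.
- tray_house: house row, dark wood, fixed, 60 (x) by 171 mm (y). Origin: underside centre, z up. Floor at z 8 mm; side lips 20 mm high, 50 mm apart. Sample house fixed at y -85.5 to -41.5, stop block y 73.5 to 85.5, top z 60. House centres when tight: x 0, y -19.5 and 24.5, axes parallel to the row's. Then a 27 mm gap at y 60 for the wedge: jams with foot about 5 mm above the floor; drive with about 12 N.
- tray_lighthouse: low dark wooden tray, fixed, 90 mm (its x) by 130 mm (its y); rim 20 mm high, 5 mm thick; inner floor 8 mm above the counter. Origin: centre of underside, z up. A sample lighthouse like the loose one is fixed at x = 0, y = -36 mm; the free floor is on its +y side, middle at x = 0, y = +26 mm.
- tray_boat: low dark wooden tray, fixed, 110 mm (its x) by 130 mm (its y); rim 20 mm high, 5 mm thick; inner floor 8 mm above the counter. Origin: centre of underside, z up. A sample tugboat like the loose one (bow to +x) is fixed at x = 0, y = -42 mm; the free floor is on its +y side, middle at x = 0, y = +26 mm.
- bell: brass counter bell, 72 mm across, 44 mm high, loose; a bystander. Origin: centre of underside.
- mug: white mug, 76 mm across, 85 mm high, handle to its +y, loose; a bystander. Origin: centre of underside.
Mind the look-alikes: they are no part of the job. Of the things like the wedge, leave any that is purple; of the rest the smaller one is meant. Leave any purple look-alike of the lighthouse alone.

How it is judged:
On the way, in this order (a step that is already met when the one before it is completed fails the run):
1. both loose houses stand in the house row, before the wedge is in the gap (x of house_a in the frame of tray_house between -0.02 and 0.02 m and y of house_a in the frame of tray_house between -0.03 and 0.04 m and z of each of house_a, house_b in the frame of tray_house below 0.014 m and x of house_b in the frame of tray_house between -0.02 and 0.02 m and y of house_b in the frame of tray_house between -0.03 and 0.04 m), for 0.1 s.
2. the wedge is pressed into the gap (x of wedge in the frame of tray_house between -0.015 and 0.015 m and y of wedge in the frame of tray_house between 0.045 and 0.075 m and z of wedge in the frame of tray_house below 0.024 m), for 0.2 s.
At the end, for the whole second after the job is handed in: Lighthouse and boat on their own trays' floors. Houses (either order) within 4 mm of tight along the row, 10 mm across, 0.12 rad of square. Wedge in the gap within 10 mm along, 15 mm across, foot at most 16 mm above the row's floor. All within 0.15 rad of upright, released, at rest (((x of house_a in the frame of tray_house between -0.01 and 0.01 m and y of house_a in the frame of tray_house between -0.0235 and -0.0155 m and x of house_b in the frame of tray_house between -0.01 and 0.01 m and y of house_b in the frame of tray_house between 0.0205 and 0.0285 m) or (x of house_b in the frame of tray_house between -0.01 and 0.01 m and y of house_b in the frame of tray_house between -0.0235 and -0.0155 m and x of house_a in the frame of tray_house between -0.01 and 0.01 m and y of house_a in the frame of tray_house between 0.0205 and 0.0285 m)) and angle between the y axis of each of house_a, house_b and the y axis of tray_house, either way round below 0.12 rad and z of each of house_a, house_b in the frame of tray_house below 0.012 m and x of wedge in the frame of tray_house between -0.015 and 0.015 m and y of wedge in the frame of tray_house between 0.05 and 0.07 m and z of wedge in the frame of tray_house below 0.024 m and x of lighthouse in the frame of tray_lighthouse between -0.03 and 0.03 m and y of lighthouse in the frame of tray_lighthouse between 0 and 0.045 m and z of lighthouse in the frame of tray_lighthouse below 0.012 m and x of boat in the frame of tray_boat between -0.03 and 0.03 m and y of boat in the frame of tray_boat between -0.02 and 0.05 m and z of boat in the frame of tray_boat below 0.012 m and angle between each of house_a, house_b, lighthouse, boat, wedge's own z axis and vertical below 0.15 rad and linear speed of each of house_a, house_b, lighthouse, boat, wedge below 0.02 m/s); the robot touches nothing.
It fails at once if the bell is moved more than 30 mm or knocked over (distance of bell from where it was at the start of the episode above 0.03 m or angle between bell's own z axis and vertical above 0.5 rad).
It fails at once if the mug is moved more than 30 mm or knocked over (distance of mug from where it was at the start of the episode above 0.03 m or angle between mug's own z axis and vertical above 0.5 rad).
It also fails if it takes over 128 s, if anything falls off the work surface, if the arm or the gripper's body presses on something with over 40 N, if the wrist force passes 120 N, or if a joint passes its speed limit or range.

## Working session

There is one attempt and no reset: what is moved stays moved. The work goes in short steps, Python scripts to look and compute and a shell command to move; the robot and the scene stay as the last step left them, time stands still between calls to the robot, and variables do not carry over. Pictures are saved under pics/ and viewed, at most 14 in all, crops included, and the job is handed in when it is done.

```bash
ls; mkdir -p pics; python3 - <<'E'
from station import ctrl, optics
import cv2, numpy as np
np.set_printoptions(precision=4,suppress=True)
print(ctrl.get_obs(), ctrl.grasp_offset)
for n in ("side","top"):
    im,d=optics.get_image(n); np.savez(f"pics/{n}0.npz",im=im,d=d)
    cv2.imwrite(f"pics/{n}0.png",im[:,:,::-1]); print(n,optics.camera_params(n),(d==0).mean())
E
```

```text
pics
{'t': 0.0, 'q': array([ 1.153 ,  0.0534,  1.6143,  0.    ,  1.476 , -0.119 ]), 'dq': array([-0.0005, -0.0003,  0.0014, -0.0012,  0.0018, -0.0006]), 'effort': array([ -0.0017, -39.3678, -37.0177,  -0.0002,   0.0067,  -0.    ]), 'tool_pos': array([0.1837, 0.5967, 0.1943]), 'tool_rot': array([-0.4674, -3.106 ,  0.0032]), 'contact_force': array([-0.1147,  0.0535, -0.129 ]), 'wrist_torque': array([ 0.0038, -0.0152, -0.0259]), 'grip_force': 0.0, 'opening': 0.08543047804982415} 0.0187
side {'mtx': array([[535.8999,   0.    , 281.72  ],
       [  0.    , 535.8999, 205.1956],
       [  0.    ,   0.    ,   1.    ]]), 'k1': -0.12002019945741606, 'extrinsics': array([[-1.    ,  0.0072,  0.0027,  0.4576],
       [ 0.004 ,  0.7835, -0.6213,  0.7357],
       [-0.0066, -0.6213, -0.7835,  0.9789],
       [ 0.    ,  0.    ,  0.    ,  1.    ]])} 0.0038520408163265304
top {'mtx': array([[479.0617,   0.    , 277.4896],
       [  0.    , 479.0617, 206.8811],
       [  0.    ,   0.    ,   1.    ]]), 'k1': -0.01460173005673599, 'extrinsics': array([[-0.0045, -0.9903,  0.1386,  0.269 ],
       [-0.9998,  0.0069,  0.0171, -0.0052],
       [-0.0179, -0.1385, -0.9902,  1.4086],
       [ 0.    ,  0.    ,  0.    ,  1.    ]])} 0.004107142857142857
```

View pics/top0.png

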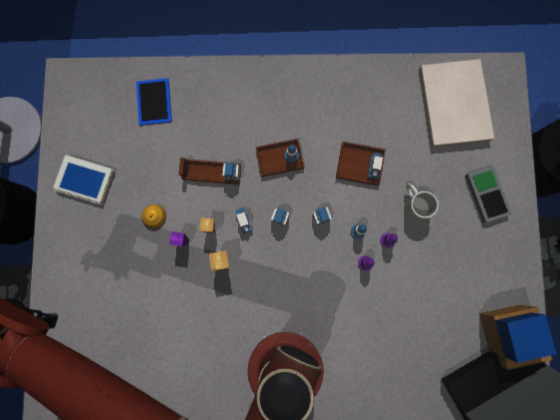

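View pics/side0.png

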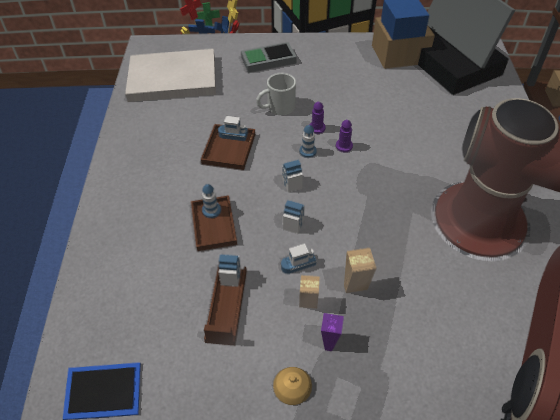

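The top view shows these positions:

| Thing | Pixel (col, row) |
|---|---|
| House row | (210,172), sample at the right end |
| Lighthouse tray | (280,158) |
| Boat tray | (361,164) |
| Boat | (243,221) |
| Houses | (280,216), (322,215) |
| Blue lighthouse | (358,230) |
| Small pale wedge | (207,226) |
| Bell | (153,215) |
| Mug | (424,204) |

The larger pale wedge at (219,261) and the purple items are look-alikes. The side view agrees with this. Next I'll measure from both views.

```bash
cat > h.py <<'E'
import numpy as np, cv2
from station import ctrl, optics
np.set_printoptions(precision=4,suppress=True)
def cloud(n,im=None,d=None):
    if d is None: im,d=optics.get_image(n)
    p=optics.camera_params(n); v,u=np.nonzero(d>0)
    r=cv2.undistortPoints(np.stack([u,v],1).astype(float)[:,None],p["mtx"],np.array([p["k1"],0,0,0]))[:,0]
    z=d[v,u]; c=np.c_[r*z[:,None],z]; E=p["extrinsics"]
    return c@E[:3,:3].T+E[:3,3], im[v,u].astype(int)
def ray(n,u,v,h):
    p=optics.camera_params(n); E=p["extrinsics"]
    r=cv2.undistortPoints(np.array([[[u,v]]],float),p["mtx"],np.array([p["k1"],0,0,0]))[0,0]
    w=E[:3,:3]@np.r_[r,1]; return E[:3,3]+w*(h-E[2,3])/w[2]
def rect(P):
    c,s,a=cv2.minAreaRect((P[:,:2]*1000).astype(np.float32)); 
    return np.round(c,1),np.round(s,1),round(a,1),'mean',np.round(P.mean(0)*1000,1),len(P)
E
python3 - <<'E'
from h import *
S=dict(bell=(153,215,.02),mug=(424,204,.08),wedge=(207,226,.08),bigw=(219,261,.1),purw=(178,239,.08),boat=(243,221,.05),h1=(280,216,.07),h2=(322,215,.07),lh=(358,230,.08),ts_h=(231,170,.07),ts_l=(292,153,.08),ts_b=(377,163,.05),stop=(182,170,.06))
C={n:cloud(n,*np.load(f"pics/{n}0.npz").values()) for n in("top","side")}
for n,(P,c) in C.items():
    m=(abs(P[:,2])<.008)&(P[:,0]>.3)&(P[:,0]<.7)&(abs(P[:,1])<.35); print(n,"table z",np.median(P[m,2]),P[m,2].std())
for k,(u,v,h) in S.items():
    s=ray("top",u,v,h)
    for n,(P,c) in C.items():
        near=np.linalg.norm(P[:,:2]-s[:2],axis=1)<.042
        zt=np.percentile(P[near][P[near,2]>.012,2],97)
        m=near&(P[:,2]>zt-.006)
        print(k,n,"seed",s[:2],"ztop",round(zt,4),*rect(P[m]))
for k,(u,v) in dict(tray_h=(210,172),tray_l=(280,158),tray_b=(361,164)).items():
    s=ray("top",u,v,.02)
    for n,(P,c) in C.items():
        near=(np.linalg.norm(P[:,:2]-s[:2],axis=1)<.12)&(c[:,0]>1.5*c[:,2])&(c[:,0]-c[:,2]>15)
        m=near&(abs(P[:,2]-.02)<.006); f=near&(abs(P[:,2]-.008)<.004)
        print(k,n,"rim",*rect(P[m]),"floor",*rect(P[f]))
E
```

```text
top table z -0.0007562925364040796 0.003229628689139202
side table z -0.0014466408921131046 0.002752134303549172
bell top seed [0.4419 0.3846] ztop 0.0389 [443.7 386.9] [35.9 36. ] 25.5 mean [443.4 386.4  36.1] 76
bell side seed [0.4419 0.3846] ztop 0.037 [444.4 389.9] [38.  35.6] 21.5 mean [443.9 390.7  34.2] 261
mug top seed [ 0.4603 -0.3913] ztop 0.0868 [ 460.6 -391.1] [73.9 75. ] 45.2 mean [ 459.7 -391.1   84.2] 114
mug side seed [ 0.4603 -0.3913] ztop 0.0848 [ 461.7 -389.9] [73.5 77.9] 22.0 mean [ 461.1 -386.5   82.7] 140
wedge top seed [0.4024 0.215 ] ztop 0.0889 [407.5 215.7] [37.1 34.1] 89.5 mean [407.9 216.2  85.3] 120
wedge side seed [0.4024 0.215 ] ztop 0.0865 [408.9 218.4] [37.2 35.6] 83.8 mean [408.9 219.2  83.8] 301
bigw top seed [0.3045 0.1774] ztop 0.1133 [307.3 177.5] [46.5 47.9] 8.8 mean [307.1 177.7 110. ] 217
bigw side seed [0.3045 0.1774] ztop 0.1107 [308.2 178.8] [48.2 48.6] 9.2 mean [308.4 180.6 108.2] 504
purw top seed [0.3665 0.2955] ztop 0.0883 [369.3 299.8] [36.9 36.8] 81.4 mean [369.5 300.1  85.2] 133
purw side seed [0.3665 0.2955] ztop 0.0858 [369.7 300.7
[... 1904 characters left out ...]
 mean [572.5 220.3  18.4] 306 floor [573.8 219.6] [168.2  56.1] 84.3 mean [575.1 220.8   6.8] 944
tray_l top rim [614.1  12.7] [ 89.6 129.5] 10.5 mean [609.   12.9  18.7] 222 floor [615.3  13.6] [ 90.1 122.3] 11.1 mean [614.   21.2   7.5] 634
tray_l side rim [615.9  16.1] [ 87.7 135.1] 11.1 mean [614.1  26.2  17.6] 341 floor [615.9  15.6] [ 85.8 131.6] 11.1 mean [614.8  22.8   6.6] 1056
tray_b top rim [ 594.  -227.5] [129.2 109.3] 78.9 mean [ 589.2 -220.3   18.6] 222 floor [ 593.4 -230.6] [125.1 107.6] 79.8 mean [ 599.3 -217.4    7.6] 815
tray_b side rim [ 595.9 -224.5] [132.9 109.9] 78.7 mean [ 596.4 -206.3   17.7] 273 floor [ 595.8 -222.6] [133.  107.5] 78.7 mean [ 599.7 -214.5    7. ] 921
```

Heights, sizes and distances match the given shapes. The sample-to-stop distance is 142.5 mm against 143 mm expected. I'm averaging the two views and adding a small planner.

```bash
cat > plan.py <<'E'
# python3 plan.py x y z(mm TCP) yaw(deg of tool y): needed roll, then shift in the rolled tool axes
import sys
from h import *
from scipy.spatial.transform import Rotation as R
x,y,z,yaw=map(float,sys.argv[1:5]); o=ctrl.get_obs(); Rm=R.from_rotvec(o["tool_rot"])
now=np.arctan2(*Rm.as_matrix()[[1,0],1]); d=np.radians(yaw)-now
Rn=Rm*R.from_rotvec([0,0,-d])
print("t %.1f"%o["t"],"pos",o["tool_pos"]*1000,"yaw",round(np.degrees(now),1),"roll %.3f"%-d,"txyz",np.round(Rn.inv().apply(np.array([x,y,z])-o["tool_pos"]*1000),1),"F",o["contact_force"],"grip",o["grip_force"],o["opening"]*1000)
E
python3 plan.py 434.8 13.9 150 -20.5
```

```text
t 0.1 pos [183.7179 596.7183 194.4725] yaw 72.9 roll 1.630 txyz [-457.9  439.3   45.3] F [-0.0392 -0.109  -0.5281] grip 0.0 85.60142865858082
```

```bash
python3 -m handwheel '[{"roll":0.12},{"roll":0.12},{"roll":0.12},{"roll":0.12},{"roll":0.12},{"roll":0.12},{"roll":0.12},{"roll":0.12},{"roll":0.12},{"roll":0.12},{"roll":0.12},{"roll":0.12}]' 70 40
python3 -m handwheel '[{"roll":0.1},{"roll":0.09},{"tx":-25,"ty":24},{"tx":-25,"ty":24},{"tx":-25,"ty":24},{"tx":-25,"ty":24},{"tx":-25,"ty":24},{"tx":-25,"ty":24},{"tx":-25,"ty":24},{"tx":-25,"ty":24},{"tx":-25,"ty":24},{"tx":-25,"ty":24}]'
python3 -m handwheel '[{"tx":-25,"ty":24},{"tx":-25,"ty":24},{"tx":-25,"ty":24},{"tx":-25,"ty":24},{"tx":-25,"ty":24},{"tx":-25,"ty":24},{"tx":-25,"ty":24},{"tx":-25,"ty":24},{"tz":20},{"tz":20},{},{}]'
python3 plan.py 434.8 13.9 22 -20.5
```

```text
t 0.1 pos [183.7179 596.7183 194.4725] yaw 72.9 roll 1.630 txyz [-457.6  439.3  173.3] F [-0.0392 -0.109  -0.5281] grip 0.0 85.60142865858082$[0]: bad value
$[0]: bad value
$[0]: bad value
```

```bash
python3 -m handwheel '[{"tx":0,"ty":0,"tz":0,"roll":0.12}]' 70 40; python3 -m handwheel --help | head -30
```

```text
t: 0.18
tool_pos: [0.1838, 0.5968, 0.1947]
tool_rot: [-0.656, -3.072, 0.002]
contact_force: [0.1, 0.6, 0.1]
opening: 0.0755
grip_force: 0.0invalid input: not JSON, or not a number
```

```bash
python3 -m handwheel '[{"tx":0,"ty":0,"tz":0,"roll":0.12},{"tx":0,"ty":0,"tz":0,"roll":0.12},{"tx":0,"ty":0,"tz":0,"roll":0.12},{"tx":0,"ty":0,"tz":0,"roll":0.12},{"tx":0,"ty":0,"tz":0,"roll":0.12},{"tx":0,"ty":0,"tz":0,"roll":0.12},{"tx":0,"ty":0,"tz":0,"roll":0.12},{"tx":0,"ty":0,"tz":0,"roll":0.12},{"tx":0,"ty":0,"tz":0,"roll":0.12},{"tx":0,"ty":0,"tz":0,"roll":0.12},{"tx":0,"ty":0,"tz":0,"roll":0.12},{"tx":0,"ty":0,"tz":0,"roll":0.12}]' 70 40 >/dev/null
python3 -m handwheel '[{"tx":0,"ty":0,"tz":0,"roll":0.07},{"tx":-26,"ty":25,"tz":0,"roll":0},{"tx":-26,"ty":25,"tz":0,"roll":0},{"tx":-26,"ty":25,"tz":0,"roll":0},{"tx":-26,"ty":25,"tz":0,"roll":0},{"tx":-26,"ty":25,"tz":0,"roll":0},{"tx":-26,"ty":25,"tz":0,"roll":0},{"tx":-26,"ty":25,"tz":0,"roll":0},{"tx":-26,"ty":25,"tz":0,"roll":0},{"tx":-26,"ty":25,"tz":0,"roll":0},{"tx":-26,"ty":25,"tz":0,"roll":0},{"tx":-26,"ty":25,"tz":0,"roll":0}]' >/dev/null
python3 -m handwheel '[{"tx":-26,"ty":25,"tz":0,"roll":0},{"tx":-26,"ty":25,"tz":0,"roll":0},{"tx":-26,"ty":25,"tz":0,"roll":0},{"tx":-26,"ty":25,"tz":0,"roll":0},{"tx":-26,"ty":25,"tz":0,"roll":0},{"tx":-26,"ty":25,"tz":0,"roll":0},{"tx":-10,"ty":7,"tz":20,"roll":0},{"tx":0,"ty":0,"tz":25,"roll":0},{"tx":0,"ty":0,"tz":0,"roll":0},{"tx":0,"ty":0,"tz":0,"roll":0}]'
python3 plan.py 434.8 13.9 22 -20.5
```

```text
t: 3.02
tool_pos: [0.4287, 0.0227, 0.1489]
tool_rot: [-2.579, -1.788, 0.005]
contact_force: [0.3, 0.6, 0.0]
opening: 0.07
grip_force: 0.0
t 3.0 pos [428.6746  22.6739 148.8664] yaw -20.5 roll -0.001 txyz [ -6.    9.4 126.8] F [0.311  0.6061 0.0134] grip 0.0 69.99587384214112
```

```bash
python3 -m handwheel '[{"tx":-6,"ty":9.4,"tz":20,"roll":0},{"tx":0,"ty":0,"tz":25,"roll":0},{"tx":0,"ty":0,"tz":25,"roll":0},{"tx":0,"ty":0,"tz":25,"roll":0},{"tx":0,"ty":0,"tz":18,"roll":0},{"tx":0,"ty":0,"tz":14,"roll":0},{"tx":0,"ty":0,"tz":0,"roll":0},{"tx":0,"ty":0,"tz":0,"roll":0}]' 
python3 plan.py 434.8 13.9 22 -20.5
python3 -m handwheel '[{"tx":0,"ty":0,"tz":0,"roll":0},{"tx":0,"ty":0,"tz":0,"roll":0},{"tx":0,"ty":0,"tz":0,"roll":0},{"tx":0,"ty":0,"tz":0,"roll":0},{"tx":0,"ty":0,"tz":0,"roll":0},{"tx":0,"ty":0,"tz":0,"roll":0},{"tx":0,"ty":0,"tz":0,"roll":0}]' 20 40
python3 plan.py 572.7 204.1 160 -5.5
```

```text
t: 3.68
tool_pos: [0.4373, 0.0142, 0.0245]
tool_rot: [2.58, 1.792, 0.0]
contact_force: [0.6, -1.9, 0.7]
opening: 0.0696
grip_force: 0.0
t 3.7 pos [437.2983  14.2043  24.4796] yaw -20.4 roll 0.001 txyz [-1.2 -2.2  2.5] F [ 0.6065 -1.9261  0.7093] grip 0.0 69.55197451995298
t: 4.27
tool_pos: [0.4382, 0.0136, 0.0256]
tool_rot: [2.58, 1.79, 0.003]
contact_force: [-1.9, 0.9, 7.3]
opening: 0.0349
grip_force: 40.0
t 4.3 pos [438.2424  13.6276  25.6077] yaw -20.5 roll -0.262 txyz [ 202.5  115.9 -134.1] F [-1.8636  0.8792  7.3406] grip 39.95478577591712 34.90812154397247
```

```bash
python3 -m handwheel '[{"tx":0,"ty":0,"tz":-10,"roll":0},{"tx":0,"ty":0,"tz":-30,"roll":0},{"tx":0,"ty":0,"tz":-34,"roll":-0.1},{"tx":0,"ty":0,"tz":-34,"roll":-0.1},{"tx":0,"ty":0,"tz":-26,"roll":-0.062},{"tx":28,"ty":16,"tz":0,"roll":0},{"tx":28,"ty":16,"tz":0,"roll":0},{"tx":28,"ty":16,"tz":0,"roll":0},{"tx":28,"ty":16,"tz":0,"roll":0},{"tx":28,"ty":16,"tz":0,"roll":0},{"tx":28,"ty":16,"tz":0,"roll":0}]' >/dev/null
python3 -m handwheel '[{"tx":28,"ty":16,"tz":0,"roll":0},{"tx":6,"ty":4,"tz":0,"roll":0},{"tx":0,"ty":0,"tz":0,"roll":0},{"tx":0,"ty":0,"tz":0,"roll":0},{"tx":0,"ty":0,"tz":0,"roll":0}]'
python3 plan.py 572.7 204.1 43 -5.5
python3 - <<'E'
from h import *
for n in("top","side"):
    im,d=optics.get_image(n); np.savez(f"pics/{n}1.npz",im=im,d=d); cv2.imwrite(f"pics/{n}1.png",im[:,:,::-1])
s=cv2.imread("pics/side1.png")[170:350,140:340]; cv2.imwrite("pics/side1c.png",cv2.resize(s,None,fx=3,fy=3))
E
```

```text
t: 5.6
tool_pos: [0.571, 0.2026, 0.1576]
tool_rot: [-2.326, -2.111, 0.001]
contact_force: [0.1, -0.0, -2.0]
opening: 0.0347
grip_force: 40.6
t 5.6 pos [571.0397 202.6255 157.5709] yaw -5.5 roll -0.001 txyz [  1.7   1.6 114.6] F [ 0.0532 -0.0076 -1.9973] grip 40.62102579540806 34.654921295632874
```

View pics/side1c.png

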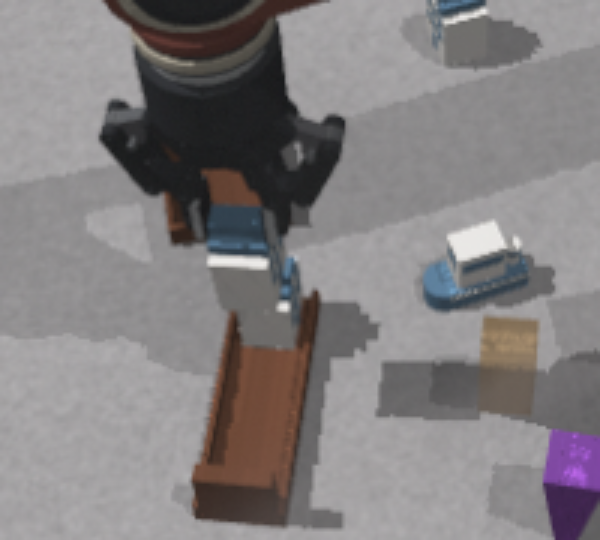

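The crop shows the house hanging upright in the fingers around (240,270), over the empty part of the row. I'll lower it with 8 mm clearance and then slide it towards the sample.

```bash
python3 -m handwheel '[{"tx":4.8,"ty":2.1,"tz":10,"roll":0},{"tx":0,"ty":0,"tz":30,"roll":0},{"tx":0,"ty":0,"tz":30,"roll":0},{"tx":0,"ty":0,"tz":25,"roll":0},{"tx":0,"ty":0,"tz":15,"roll":0},{"tx":0,"ty":0,"tz":8,"roll":0},{"tx":0,"ty":0,"tz":0,"roll":0},{"tx":0,"ty":0,"tz":0,"roll":0}]'
python3 plan.py 573.5 207.1 34 -5.5
python3 -m handwheel '[{"tx":0,"ty":0,"tz":3,"roll":0},{"tx":0,"ty":0,"tz":0,"roll":0},{"tx":0,"ty":0,"tz":2,"roll":0},{"tx":0,"ty":0,"tz":0,"roll":0},{"tx":0,"ty":0,"tz":0,"roll":0}]'
python3 plan.py 573.5 207.1 34 -5.5
```

```text
t: 6.37
tool_pos: [0.5744, 0.2081, 0.0397]
tool_rot: [2.326, 2.112, 0.0]
contact_force: [0.1, -0.3, -1.3]
opening: 0.0346
grip_force: 40.6
t 6.4 pos [574.4013 208.0712  39.7484] yaw -5.5 roll -0.000 txyz [-1.1 -0.8  5.7] F [ 0.0949 -0.3279 -1.2661] grip 40.60195868310984 34.64366600179257
t: 6.78
tool_pos: [0.5745, 0.2083, 0.035]
tool_rot: [2.325, 2.112, 0.001]
contact_force: [-0.5, -0.0, -1.5]
opening: 0.0345
grip_force: 40.6
t 6.8 pos [574.5051 208.2769  35.0365] yaw -5.5 roll 0.000 txyz [-1.3 -0.9  1. ] F [-0.4554 -0.0075 -1.4774] grip 40.63413250405574 34.47874878233537
```

```bash

python3 -m handwheel '[{"tx":-3,"ty":0,"tz":0,"roll":0},{"tx":-3,"ty":0,"tz":0,"roll":0},{"tx":0,"ty":0,"tz":0,"roll":0},{"tx":0,"ty":0,"tz":0,"roll":0}]' | grep -E "pos|force"
python3 -m handwheel '[{"tx":-1.5,"ty":0,"tz":0,"roll":0},{"tx":0,"ty":0,"tz":0,"roll":0},{"tx":0,"ty":0,"tz":0,"roll":0}]'| grep -E "pos|force"
python3 -m handwheel '[{"tx":-1.5,"ty":0,"tz":0,"roll":0},{"tx":0,"ty":0,"tz":0,"roll":0},{"tx":0,"ty":0,"tz":0,"roll":0}]'| grep -E "pos|force"
python3 -m handwheel '[{"tx":-1,"ty":0,"tz":0,"roll":0},{"tx":0,"ty":0,"tz":0,"roll":0},{"tx":0,"ty":0,"tz":0,"roll":0}]'| grep -E "pos|force"
```

```text
tool_pos: [0.5737, 0.202, 0.0346]
contact_force: [-0.3, 1.1, -1.1]
grip_force: 40.6
tool_pos: [0.5736, 0.2007, 0.0346]
contact_force: [-0.0, 0.9, -1.6]
grip_force: 40.7
tool_pos: [0.5736, 0.2002, 0.0348]
contact_force: [-0.1, 4.9, -0.5]
grip_force: 40.7
tool_pos: [0.5736, 0.2001, 0.035]
contact_force: [0.2, 7.8, -1.6]
grip_force: 40.7
```

```bash

python3 -m handwheel '[{"tx":0,"ty":0,"tz":1,"roll":0},{"tx":0,"ty":0,"tz":0.5,"roll":0},{"tx":0,"ty":0,"tz":0,"roll":0},{"tx":0,"ty":0,"tz":0,"roll":0}]' | grep -E "pos|force"
python3 -m handwheel '[{"tx":0,"ty":0,"tz":1,"roll":0},{"tx":0,"ty":0,"tz":0,"roll":0},{"tx":0,"ty":0,"tz":0,"roll":0}]' | grep -E "pos|force"
python3 -m handwheel '[{"tx":0,"ty":0,"tz":0,"roll":0},{"tx":0,"ty":0,"tz":0,"roll":0},{"tx":0,"ty":0,"tz":0,"roll":0},{"tx":0,"ty":0,"tz":0,"roll":0}]' 60
python3 plan.py 436 -107.2 25 20
```

```text
tool_pos: [0.5738, 0.2002, 0.0344]
contact_force: [-1.7, 7.7, 2.8]
grip_force: 41.1
tool_pos: [0.574, 0.2003, 0.0338]
contact_force: [-1.9, 8.1, 3.6]
grip_force: 41.2
t: 8.78
tool_pos: [0.5733, 0.1977, 0.032]
tool_rot: [2.325, 2.112, -0.001]
contact_force: [-0.1, -0.5, -0.5]
opening: 0.0598
grip_force: 0.0
t 8.8 pos [573.31   197.6902  31.9724] yaw -5.5 roll -0.445 txyz [-239.5 -233.3    7.2] F [-0.1149 -0.5301 -0.5208] grip 0.0 59.77668114653246
```

```bash
python3 -m handwheel '[{"tx":0,"ty":0,"tz":-30,"roll":0},{"tx":0,"ty":0,"tz":-35,"roll":0},{"tx":0,"ty":0,"tz":-35,"roll":-0.12},{"tx":0,"ty":0,"tz":-25,"roll":-0.12},{"tx":0,"ty":0,"tz":0,"roll":-0.12},{"tx":0,"ty":0,"tz":0,"roll":-0.085},{"tx":-26,"ty":-25,"tz":0,"roll":0},{"tx":-26,"ty":-25,"tz":0,"roll":0},{"tx":-26,"ty":-25,"tz":0,"roll":0},{"tx":-26,"ty":-25,"tz":0,"roll":0},{"tx":-26,"ty":-25,"tz":0,"roll":0}]' 70 > /dev/null
python3 -m handwheel '[{"tx":-26,"ty":-25,"tz":0,"roll":0},{"tx":-26,"ty":-25,"tz":0,"roll":0},{"tx":-26,"ty":-25,"tz":0,"roll":0},{"tx":-26,"ty":-25,"tz":0,"roll":0},{"tx":-5,"ty":-5,"tz":20,"roll":0},{"tx":0,"ty":0,"tz":20,"roll":0},{"tx":0,"ty":0,"tz":0,"roll":0},{"tx":0,"ty":0,"tz":0,"roll":0}]'
python3 plan.py 437 -106.5 24 20
```

```text
t: 10.37
tool_pos: [0.4377, -0.1049, 0.116]
tool_rot: [-1.801, -2.57, 0.001]
contact_force: [0.8, 0.3, 0.1]
opening: 0.07
grip_force: 0.0
t 10.4 pos [ 437.7491 -104.9184  116.0223] yaw 20.0 roll -0.001 txyz [-1.4 -1.  92. ] F [0.7513 0.3304 0.0517] grip 0.0 69.95300064803571
```

```bash
python3 -m handwheel '[{"tx":-1.4,"ty":-0.5,"tz":20,"roll":0},{"tx":0,"ty":0,"tz":25,"roll":0},{"tx":0,"ty":0,"tz":25,"roll":0},{"tx":0,"ty":0,"tz":14,"roll":0},{"tx":0,"ty":0,"tz":8,"roll":0},{"tx":0,"ty":0,"tz":0,"roll":0},{"tx":0,"ty":0,"tz":0,"roll":0}]' |grep -E "pos|force"
python3 -m handwheel '[{"tx":0,"ty":0,"tz":0,"roll":0},{"tx":0,"ty":0,"tz":0,"roll":0},{"tx":0,"ty":0,"tz":0,"roll":0},{"tx":0,"ty":0,"tz":0,"roll":0},{"tx":0,"ty":0,"tz":0,"roll":0},{"tx":0,"ty":0,"tz":0,"roll":0},{"tx":0,"ty":0,"tz":0,"roll":0}]' 20 40
python3 plan.py 578.6 253 160 -5.5
```

```text
tool_pos: [0.4399, -0.1066, 0.0263]
contact_force: [-0.2, -0.1, 0.0]
grip_force: 0.0
t: 11.53
tool_pos: [0.44, -0.1071, 0.0268]
tool_rot: [1.801, 2.572, 0.0]
contact_force: [-2.0, 0.5, 6.0]
opening: 0.0347
grip_force: 43.6
t 11.5 pos [ 439.9684 -107.0662   26.812 ] yaw 20.0 roll 0.445 txyz [ 371.6  103.8 -133.3] F [-1.9963  0.4769  5.9801] grip 43.58260237524519 34.692220790394856
```

```bash
python3 -m handwheel '[{"tx":0,"ty":0,"tz":-10,"roll":0},{"tx":0,"ty":0,"tz":-30,"roll":0},{"tx":0,"ty":0,"tz":-33,"roll":0.1},{"tx":0,"ty":0,"tz":-33,"roll":0.12},{"tx":0,"ty":0,"tz":-27,"roll":0.12},{"tx":0,"ty":0,"tz":0,"roll":0.105},{"tx":34,"ty":9.5,"tz":0,"roll":0},{"tx":34,"ty":9.5,"tz":0,"roll":0},{"tx":34,"ty":9.5,"tz":0,"roll":0},{"tx":34,"ty":9.5,"tz":0,"roll":0},{"tx":34,"ty":9.5,"tz":0,"roll":0},{"tx":34,"ty":9.5,"tz":0,"roll":0}]' >/dev/null
python3 -m handwheel '[{"tx":34,"ty":9.5,"tz":0,"roll":0},{"tx":34,"ty":9.5,"tz":0,"roll":0},{"tx":34,"ty":9.5,"tz":0,"roll":0},{"tx":34,"ty":9.5,"tz":0,"roll":0},{"tx":31,"ty":9,"tz":0,"roll":0},{"tx":0,"ty":0,"tz":0,"roll":0},{"tx":0,"ty":0,"tz":0,"roll":0},{"tx":0,"ty":0,"tz":0,"roll":0}]'
python3 plan.py 578.6 253 38 -5.5
```

```text
t: 13.2
tool_pos: [0.5776, 0.2525, 0.158]
tool_rot: [-2.325, -2.113, 0.002]
contact_force: [0.6, 0.3, -0.9]
opening: 0.0345
grip_force: 43.9
t 13.2 pos [577.622  252.5334 158.0022] yaw -5.5 roll 0.000 txyz [  0.6   1.  120. ] F [ 0.6226  0.338  -0.9167] grip 43.93135324266041 34.50673506176466
```

```bash
python3 -m handwheel '[{"tx":0.6,"ty":0,"tz":20,"roll":0},{"tx":0,"ty":0,"tz":30,"roll":0},{"tx":0,"ty":0,"tz":30,"roll":0},{"tx":0,"ty":0,"tz":20,"roll":0},{"tx":0,"ty":0,"tz":12,"roll":0},{"tx":0,"ty":0,"tz":7,"roll":0},{"tx":0,"ty":0,"tz":4,"roll":0},{"tx":0,"ty":0,"tz":0,"roll":0},{"tx":0,"ty":0,"tz":0,"roll":0}]' | grep -E "pos|force"
python3 -m handwheel '[{"tx":-3,"ty":0,"tz":0,"roll":0},{"tx":-3,"ty":0,"tz":0,"roll":0},{"tx":-1,"ty":0,"tz":0,"roll":0},{"tx":0,"ty":0,"tz":0,"roll":0},{"tx":0,"ty":0,"tz":0,"roll":0}]' | grep -E "pos|force"
python3 -m handwheel '[{"tx":-1.5,"ty":0,"tz":0,"roll":0},{"tx":0,"ty":0,"tz":0,"roll":0},{"tx":0,"ty":0,"tz":0,"roll":0}]'| grep -E "pos|force"
python3 -m handwheel '[{"tx":-1.5,"ty":0,"tz":0,"roll":0},{"tx":0,"ty":0,"tz":0,"roll":0},{"tx":0,"ty":0,"tz":0,"roll":0}]'| grep -E "pos|force"
```

```text
tool_pos: [0.5794, 0.2536, 0.0369]
contact_force: [-0.0, -0.1, -1.3]
grip_force: 43.9
tool_pos: [0.5775, 0.2464, 0.0353]
contact_force: [-0.1, 0.4, -1.2]
grip_force: 43.9
tool_pos: [0.5772, 0.2449, 0.035]
contact_force: [-0.1, 0.1, -0.9]
grip_force: 43.9
tool_pos: [0.5771, 0.2434, 0.0351]
contact_force: [-0.7, -0.0, -1.4]
grip_force: 43.9
```

```bash

python3 -m handwheel '[{"tx":-1.2,"ty":0,"tz":0,"roll":0},{"tx":0,"ty":0,"tz":0,"roll":0},{"tx":0,"ty":0,"tz":0,"roll":0}]'| grep -E "pos|force"
python3 -m handwheel '[{"tx":-1.2,"ty":0,"tz":0,"roll":0},{"tx":0,"ty":0,"tz":0,"roll":0},{"tx":0,"ty":0,"tz":0,"roll":0}]'| grep -E "pos|force"
python3 -m handwheel '[{"tx":-1.2,"ty":0,"tz":0,"roll":0},{"tx":0,"ty":0,"tz":0,"roll":0},{"tx":0,"ty":0,"tz":0,"roll":0}]'| grep -E "pos|force"
python3 -m handwheel '[{"tx":0,"ty":0,"tz":1,"roll":0},{"tx":0,"ty":0,"tz":0.5,"roll":0},{"tx":0,"ty":0,"tz":0,"roll":0},{"tx":0,"ty":0,"tz":0,"roll":0}]' | grep -E "pos|force"
```

```text
tool_pos: [0.5772, 0.2427, 0.0354]
contact_force: [0.6, 2.4, -0.3]
grip_force: 44.0
tool_pos: [0.5771, 0.2424, 0.0356]
contact_force: [-0.2, 5.9, -0.0]
grip_force: 44.0
tool_pos: [0.5771, 0.2423, 0.0358]
contact_force: [0.3, 7.8, -0.5]
grip_force: 44.0
tool_pos: [0.5773, 0.2426, 0.0352]
contact_force: [-1.0, 8.3, 4.1]
grip_force: 44.6
```

```bash

python3 -m handwheel '[{"tx":0,"ty":0,"tz":0,"roll":0},{"tx":0,"ty":0,"tz":0,"roll":0},{"tx":0,"ty":0,"tz":0,"roll":0},{"tx":0,"ty":0,"tz":0,"roll":0},{"tx":0,"ty":0,"tz":-30,"roll":0},{"tx":0,"ty":0,"tz":-40,"roll":0},{"tx":0,"ty":0,"tz":-40,"roll":0},{"tx":0,"ty":0,"tz":-40,"roll":0},{"tx":0,"ty":0,"tz":0,"roll":0}]' 60
python3 - <<'E'
from h import *
im,d=np.load("pics/side0.npz").values()
cv2.imwrite("pics/sw.png",cv2.resize(im[240:360,250:390,::-1],None,fx=5,fy=5))
for n in("top","side"):
    im,d=optics.get_image(n); np.savez(f"pics/{n}2.npz",im=im,d=d)
    P,c=cloud(n,im,d); m=(np.linalg.norm(P[:,:2]-[.408,.2175],axis=1)<.045)
    for lo,hi in((.076,.1),(.02,.03),(.03,.05),(.05,.07)):
        q=m&(P[:,2]>lo)&(P[:,2]<hi); print(n,lo,*rect(P[q]))
E
python3 plan.py 409 217.5 160 -3
```

```text
t: 16.7
tool_pos: [0.582, 0.2409, 0.1949]
tool_rot: [2.32, 2.106, 0.023]
contact_force: [1.5, 0.1, 2.0]
opening: 0.0598
grip_force: 0.0
top 0.076 [417.7 199.5] [14.3  4.5] 11.9 mean [417.4 199.5  83.7] 10
top 0.02 [0. 0.] [0. 0.] 0.0 mean [nan nan nan] 0
top 0.03 [406.4 204.4] [0. 0.] 0.0 mean [406.4 204.4  39.2] 1
top 0.05 [408.5 201.1] [2.5 0. ] 123.3 mean [408.5 201.1  61.1] 2
side 0.076 [408.8 217.9] [38.7 35.8] 84.5 mean [408.9 220.   83.4] 325
side 0.02 [409.6 227.4] [ 2.6 35.9] 83.4 mean [410.3 227.3  24.4] 30
side 0.03 [410.  229.7] [ 3.8 35.8] 83.4 mean [410.3 229.7  39.4] 68
side 0.05 [409.7 232.6] [ 4.5 33.4] 83.2 mean [410.  232.5  59.7] 72
t 16.8 pos [578.4401 239.9479 186.7963] yaw -5.5 roll -0.044 txyz [ -31.3 -168.2   25.9] F [ 1.0952 -0.1143 -0.3743] grip 0.0 60.14274016430442h.py:16: RuntimeWarning: Mean of empty slice.
  return np.round(c,1),np.round(s,1),round(a,1),'mean',np.round(P.mean(0)*1000,1),len(P)
  ret = um.true_divide(
```

View pics/sw.png

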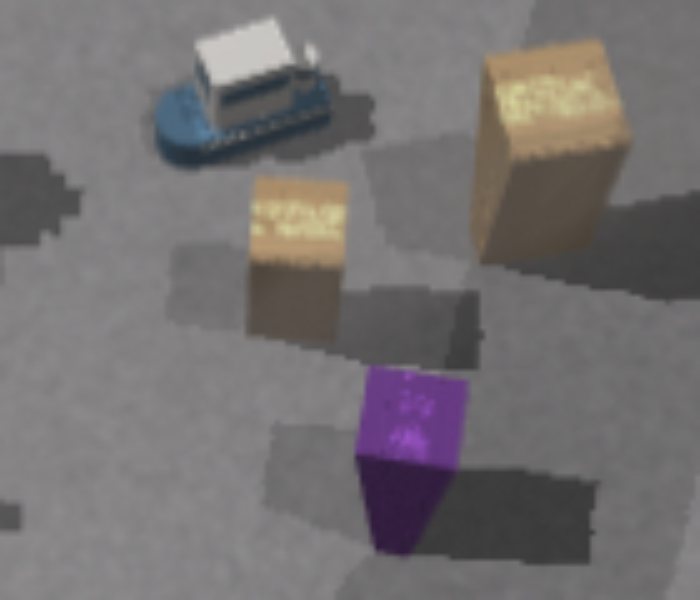

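The crop shows the small pale wedge keeping a constant width (248–348) in this view, so it tapers along world y and its flat faces point along ±x. The boat's bow is at the lower left (180,135), which is world +x. Next I grip the wedge high.

```bash

python3 -m handwheel '[{"tx":-5,"ty":-28,"tz":0,"roll":0.014},{"tx":-5,"ty":-28,"tz":0,"roll":0},{"tx":-5,"ty":-28,"tz":0,"roll":0},{"tx":-5,"ty":-28,"tz":0,"roll":0},{"tx":-5,"ty":-28,"tz":0,"roll":0},{"tx":-5,"ty":-28,"tz":10,"roll":0},{"tx":0,"ty":0,"tz":20,"roll":0},{"tx":0,"ty":0,"tz":25,"roll":0},{"tx":0,"ty":0,"tz":20,"roll":0},{"tx":0,"ty":0,"tz":0,"roll":0},{"tx":0,"ty":0,"tz":0,"roll":0},{"tx":0,"ty":0,"tz":0,"roll":0}]' 60
python3 plan.py 409.5 217.5 52 -6.3
```

```text
t: 17.8
tool_pos: [0.4066, 0.228, 0.1086]
tool_rot: [-2.34, -2.096, 0.001]
contact_force: [1.4, -0.2, 0.4]
opening: 0.06
grip_force: 0.0
t 17.8 pos [406.5539 227.9591 108.6135] yaw -6.3 roll -0.000 txyz [-10.    4.1  56.6] F [ 1.4318 -0.1929  0.4475] grip 0.0 60.03578270032238
```

```bash

python3 -m handwheel '[{"tx":-10,"ty":3,"tz":0,"roll":0},{"tx":0,"ty":0,"tz":20,"roll":0},{"tx":0,"ty":0,"tz":20,"roll":0},{"tx":0,"ty":0,"tz":12,"roll":0},{"tx":0,"ty":0,"tz":4,"roll":0},{"tx":0,"ty":0,"tz":0,"roll":0},{"tx":0,"ty":0,"tz":0,"roll":0}]' |grep -E "pos|force"
python3 -m handwheel '[{"tx":0,"ty":0,"tz":0,"roll":0},{"tx":0,"ty":0,"tz":0,"roll":0},{"tx":0,"ty":0,"tz":0,"roll":0},{"tx":0,"ty":0,"tz":0,"roll":0},{"tx":0,"ty":0,"tz":0,"roll":0},{"tx":0,"ty":0,"tz":0,"roll":0},{"tx":0,"ty":0,"tz":0,"roll":0}]' 20 60
python3 -m handwheel '[{"tx":0,"ty":0,"tz":-10,"roll":0},{"tx":0,"ty":0,"tz":-25,"roll":-0.014},{"tx":0,"ty":0,"tz":-35,"roll":0},{"tx":0,"ty":0,"tz":-35,"roll":0},{"tx":0,"ty":0,"tz":-35,"roll":0},{"tx":0,"ty":0,"tz":-10,"roll":0},{"tx":0,"ty":0,"tz":0,"roll":0},{"tx":0,"ty":0,"tz":0,"roll":0}]' 
python3 plan.py 580.5 279 190 -5.5
```

```text
tool_pos: [0.4091, 0.2179, 0.0535]
contact_force: [0.3, 0.4, 0.3]
grip_force: 0.0
t: 18.97
tool_pos: [0.4084, 0.2179, 0.0526]
tool_rot: [2.34, 2.096, 0.0]
contact_force: [0.0, -0.1, -0.4]
opening: 0.0197
grip_force: 0.0
t: 19.63
tool_pos: [0.4085, 0.2179, 0.203]
tool_rot: [2.325, 2.112, 0.002]
contact_force: [-0.4, -1.0, -1.0]
opening: 0.0196
grip_force: 0.0
t 19.6 pos [408.5422 217.8807 203.0248] yaw -5.5 roll -0.000 txyz [ 77.3 165.3  13.2] F [-0.3659 -1.0394 -0.9594] grip 0.0 19.62358857995834
```

The fingers closed to 20 mm without meeting anything, so I'll look again.

```bash
python3 - <<'E'
from h import *
o=[]
for n in("top","side"):
    im,d=optics.get_image(n); np.savez(f"pics/{n}3.npz",im=im,d=d); o.append(im[:,:,::-1])
a=cv2.resize(o[1][200:380,190:390],None,fx=3,fy=3); cv2.imwrite("pics/s3.png",a)
P,c=cloud("side",im,d); m=(np.linalg.norm(P[:,:2]-[.408,.2175],axis=1)<.05)
for lo,hi in((.076,.1),(.02,.03),(.05,.07)):
    q=m&(P[:,2]>lo)&(P[:,2]<hi); print(lo,*rect(P[q]))
E
```

```text
0.076 [408.8 217.9] [38.  35.8] 84.4 mean [408.9 219.8  83.6] 320
0.02 [409.5 227.4] [ 3.1 35.8] 85.0 mean [408.5 227.9  24.9] 32
0.05 [409.8 232.1] [ 4.5 33.3] 85.9 mean [410.3 232.3  60.5] 65
```

View pics/s3.png

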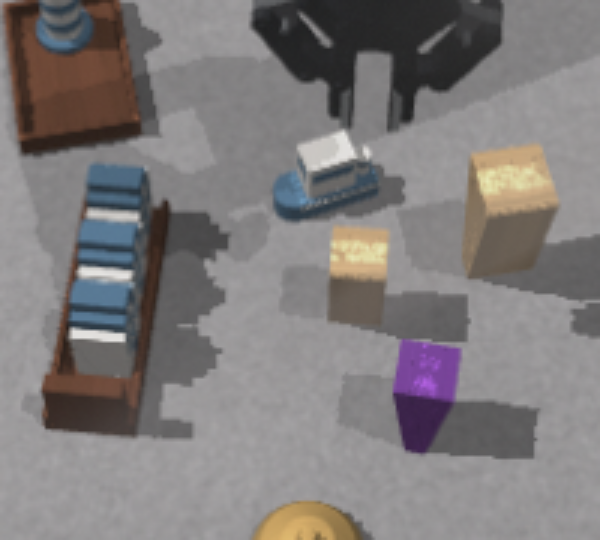

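The crop shows the wedge still standing undisturbed at (358,275), both houses in the row at (105,330), and the empty gripper above. I'll check where the fingers really are against the reported TCP.

```bash
python3 - <<'E'
from h import *
A=np.load("pics/side2.npz"); B=np.load("pics/side3.npz")
d=abs(A["im"].astype(int)-B["im"]).sum(2)[270:312,296:326]; print("wedge px change",d.max(),(d>30).sum())
for n in("side","top"):
    P,c=cloud(n,*np.load(f"pics/{n}3.npz").values())
    m=(abs(P[:,0]-.408)<.07)&(abs(P[:,1]-.218)<.05)&(P[:,2]>.14)&(P[:,2]<.3)
    print(n,m.sum(),"z pct",np.percentile(P[m,2],[0,2,50]) if m.any() else "")
    for lo in(.195,.205,.215,.225,.25):
        q=m&(P[:,2]>lo)&(P[:,2]<lo+.01)
        if q.any(): print(lo,q.sum(),P[q].min(0),P[q].max(0))
o=ctrl.get_obs(); print(o["q"],o["tool_pos"],o["t"])
E
```

```text
wedge px change 215 684
side 658 z pct [0.2371 0.242  0.2868]
0.25 57 [0.3853 0.2225 0.2501] [0.4318 0.2323 0.26  ]
top 33 z pct [0.267  0.2749 0.293 ]
[ 0.329  -0.3553  1.9697  0.      1.5309  0.425 ] [0.4072 0.2175 0.2004] 19.7333
```

```bash
python3 - <<'E'
from h import *
for k,tcp in((0,(183.7,596.7,194.4)),(1,(571,202.6,157.6)),(2,(578.4,240,186.8)),(3,(407.2,217.5,200.4))):
  for n in("side","top"):
    P,c=cloud(n,*np.load(f"pics/{n}{k}.npz").values()); P=P*1000
    dark=(c.max(1)<75)
    r=P-np.array(tcp); m=dark&(np.linalg.norm(r[:,:2],axis=1)<75)&(P[:,2]>tcp[2]-30)&(r[:,2]<130)
    if m.sum()>20: print(k,n,m.sum(),"dz pct0,1,3,10",np.percentile(r[m,2],[0,1,3,10]).round(1),"mid dx,dy of low part",np.round([(r[m&(r[:,2]<np.percentile(r[m,2],20))][:,i].min()+r[m&(r[:,2]<np.percentile(r[m,2],20))][:,i].max())/2 for i in(0,1)],1))
E
```

```text
0 side 148 dz pct0,1,3,10 [89.6 91.6 93.7 97.4] mid dx,dy of low part [ -8.5 -63. ]
0 top 186 dz pct0,1,3,10 [46.9 54.4 63.8 86.8] mid dx,dy of low part [-14.7 -57. ]
1 side 1215 dz pct0,1,3,10 [14.5 31.  39.2 48.3] mid dx,dy of low part [ 0.6 -0.5]
1 top 26 dz pct0,1,3,10 [ 42.6  42.9  43.5 100.3] mid dx,dy of low part [-18.6  -7.1]
2 side 1065 dz pct0,1,3,10 [47.2 52.2 56.9 71.7] mid dx,dy of low part [2.2 4.8]
3 side 1201 dz pct0,1,3,10 [38.5 46.6 52.  75. ] mid dx,dy of low part [1.4 6.4]
3 top 71 dz pct0,1,3,10 [66.6 75.3 83.1 87.6] mid dx,dy of low part [-33.9  -4. ]
```

The lowest finger points lie about 38–45 mm above the reported TCP. That explains the miss, because the tips passed above the 85 mm wedge, and it explains why the houses were held by their roofs. Relative heights are consistent, so I'll go about 38 mm lower.

```bash

python3 -m handwheel '[{"tx":0,"ty":1.5,"tz":0,"roll":0.014},{"tx":0,"ty":0,"tz":0,"roll":0},{"tx":0,"ty":0,"tz":0,"roll":0},{"tx":0,"ty":0,"tz":25,"roll":0},{"tx":0,"ty":0,"tz":35,"roll":0},{"tx":0,"ty":0,"tz":35,"roll":0},{"tx":0,"ty":0,"tz":30,"roll":0},{"tx":0,"ty":0,"tz":20,"roll":0},{"tx":0,"ty":0,"tz":0,"roll":0},{"tx":0,"ty":0,"tz":0,"roll":0}]' 65 |grep -E "pos|force"
python3 -m handwheel '[{"tx":0,"ty":0,"tz":14,"roll":0},{"tx":0,"ty":0,"tz":14,"roll":0},{"tx":0,"ty":0,"tz":10,"roll":0},{"tx":0,"ty":0,"tz":0,"roll":0},{"tx":0,"ty":0,"tz":0,"roll":0}]' |grep -E "pos|force"
python3 -m handwheel '[{"tx":0,"ty":0,"tz":0,"roll":0},{"tx":0,"ty":0,"tz":0,"roll":0},{"tx":0,"ty":0,"tz":0,"roll":0},{"tx":0,"ty":0,"tz":0,"roll":0},{"tx":0,"ty":0,"tz":0,"roll":0},{"tx":0,"ty":0,"tz":0,"roll":0},{"tx":0,"ty":0,"tz":0,"roll":0}]' 20 60
```

```text
tool_pos: [0.4087, 0.2173, 0.0563]
contact_force: [0.3, 0.2, -0.1]
grip_force: 0.0
tool_pos: [0.4105, 0.2179, 0.0205]
contact_force: [0.1, -0.2, 0.0]
grip_force: 0.0
t: 21.57
tool_pos: [0.4107, 0.2181, 0.021]
tool_rot: [2.34, 2.096, 0.002]
contact_force: [-0.4, 0.4, 5.7]
opening: 0.0354
grip_force: 59.2
```

```bash

python3 -m handwheel '[{"tx":0,"ty":0,"tz":-10,"roll":0},{"tx":0,"ty":0,"tz":-25,"roll":-0.014},{"tx":0,"ty":0,"tz":-35,"roll":0},{"tx":0,"ty":0,"tz":-35,"roll":0},{"tx":0,"ty":0,"tz":-25,"roll":0},{"tx":0,"ty":0,"tz":0,"roll":0},{"tx":0,"ty":0,"tz":0,"roll":0}]' | grep -E "pos|force|open"
python3 plan.py 580.7 279 150 -5.5
```

```text
tool_pos: [0.4111, 0.2181, 0.1518]
contact_force: [-0.4, -0.2, -1.6]
opening: 0.0355
grip_force: 59.7
t 22.1 pos [411.0761 218.064  151.8411] yaw -5.5 roll -0.000 txyz [ 76.9 163.    2.6] F [-0.4017 -0.1678 -1.6264] grip 59.65191501629306 35.525690492337766
```

```bash

python3 -m handwheel '[{"tx":13,"ty":27,"tz":0,"roll":0},{"tx":13,"ty":27,"tz":0,"roll":0},{"tx":13,"ty":27,"tz":0,"roll":0},{"tx":13,"ty":27,"tz":0,"roll":0},{"tx":13,"ty":27,"tz":0,"roll":0},{"tx":12,"ty":27,"tz":0,"roll":0},{"tx":0,"ty":0,"tz":0,"roll":0},{"tx":0,"ty":0,"tz":0,"roll":0},{"tx":0,"ty":0,"tz":0,"roll":0},{"tx":0,"ty":0,"tz":0,"roll":0}]' | grep -E "pos|force|open"
python3 plan.py 580.7 279 90 -5.5
python3 - <<'E'
from h import *
for n in("top","side"):
    im,d=optics.get_image(n); np.savez(f"pics/{n}4.npz",im=im,d=d); P,c=cloud(n,im,d)
    T=np.array([.5746,.2185]); y=np.array([.0958,.9954]); x=np.array([.9954,-.0958])
    r=np.c_[(P[:,:2]-T)@x,(P[:,:2]-T)@y,P[:,2]]*1000
    for a,zl,zh in((-63.5,76,86),(-19.5,76,86),(24.5,76,86),(79.5,56,66)):
        q=(abs(r[:,0])<30)&(abs(r[:,1]-a)<(14 if a<70 else 12))&(r[:,2]>zl)&(r[:,2]<zh)
        if q.sum()>5: print(n,a,q.sum(),"roof y",r[q,1].min().round(1),r[q,1].max().round(1),"x",r[q,0].min().round(1),r[q,0].max().round(1),"z",np.median(r[q,2]).round(1))
    if n=="side": cv2.imwrite("pics/s4.png",cv2.resize(im[190:350,170:330,::-1],None,fx=3.5,fy=3.5))
E
```

```text
tool_pos: [0.577, 0.2784, 0.1484]
contact_force: [0.7, -0.0, -0.1]
opening: 0.0354
grip_force: 60.0
t 23.0 pos [577.0078 278.3629 148.4067] yaw -5.5 roll 0.000 txyz [ 1.   3.7 58.4] F [ 0.673  -0.0009 -0.1358] grip 59.999494947333005 35.37943755229432
top -63.5 64 roof y -72.5 -56.6 x -18.6 17.6 z 79.2
top -19.5 62 roof y -28.8 -12.2 x -20.3 15.8 z 78.8
top 24.5 64 roof y 16.1 34.9 x -22.2 12.6 z 79.3
side -63.5 11 roof y -59.6 -52.7 x -11.6 -5.1 z 78.0
side -19.5 8 roof y -15.7 -10.3 x -18.3 -13.8 z 79.3
side 24.5 34 roof y 17.9 35.4 x -20.6 -12.4 z 78.5
side 79.5 155 roof y 73.0 87.8 x -24.9 25.6 z 58.3
```

View pics/s4.png

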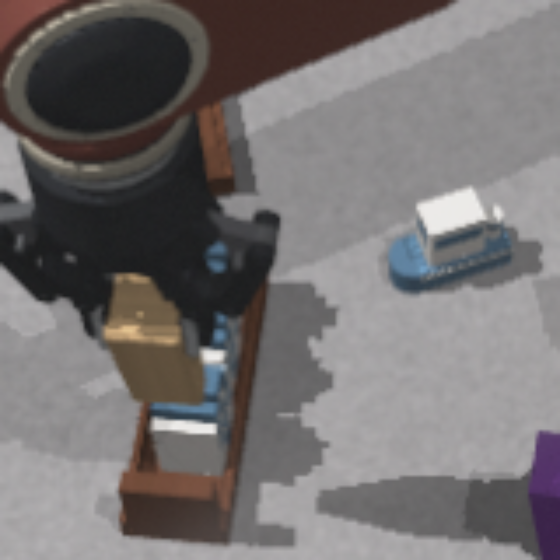

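The crop shows the wedge hanging upright at (150,345), aimed into the row. The houses stand on the floor at roof height 79 mm. I'll measure the wedge's offset from the row axis.

```bash
python3 - <<'E'
from h import *
P,c=cloud("side",*np.load("pics/side4.npz").values())
T=np.array([.5755,.2195]); y=np.array([.0958,.9954]); x=np.array([.9954,-.0958])
r=np.c_[(P[:,:2]-T)@x,(P[:,:2]-T)@y,P[:,2]]*1000
w=(c[:,0]>c[:,2]*1.35)&(c[:,0]>90)&(abs(r[:,0])<40)&(abs(r[:,1]-60)<40)&(r[:,2]>110)
print(w.sum(),np.percentile(r[w,2],[0,1,99,100]))
for lo in range(120,200,10):
    q=w&(r[:,2]>lo)&(r[:,2]<=lo+10)
    if q.sum()>5: print(lo,q.sum(),"x",np.percentile(r[q,0],[2,98]).round(1),"y med",np.median(r[q,1]).round(1),"z",r[q,2].mean().round(1))
E
```

```text
2884 [124.1648 136.4944 507.4225 509.412 ]
120 9 x [-13.4   7.7] y med 64.5 z 127.7
130 30 x [-23.3   4.2] y med 65.7 z 135.2
140 38 x [-23.5   3.4] y med 67.3 z 145.5
150 35 x [-24.    3.6] y med 68.6 z 155.4
160 29 x [-23.6   3.1] y med 70.2 z 165.0
170 32 x [-22.6   6.7] y med 71.2 z 174.4
180 35 x [-20.2   3.5] y med 72.7 z 185.0
190 29 x [-19.    3.7] y med 74.3 z 195.5
```

```bash
python3 - <<'E'
from h import *
P,c=cloud("side",*np.load("pics/side4.npz").values())
T=np.array([.5754,.2198]); y=np.array([.0958,.9954]); x=np.array([.9954,-.0958])
r=np.c_[(P[:,:2]-T)@x,(P[:,:2]-T)@y,P[:,2]]*1000
for lo in range(120,180,10):
    q=(r[:,2]>lo)&(r[:,2]<=lo+10)&(abs(r[:,1]-66)<14)&(abs(r[:,0])<60)
    print(lo,q.sum(),"x",np.percentile(r[q,0],[0,5,95,100]).round(1),c[q&(r[:,0]>6)].mean(0).round())
E
```

```text
120 18 x [-24.6 -23.4   9.8  11.1] [112. 101.  89.]
130 46 x [-24.7 -23.8   9.8  11.8] [92. 79. 62.]
140 48 x [-24.6 -23.2   9.7  11.9] [92. 79. 63.]
150 48 x [-24.3 -22.7  10.4  12.4] [92. 79. 63.]
160 47 x [-23.5 -22.4  11.1  12.8] [88. 74. 57.]
170 45 x [-23.1 -21.8   9.   12.4] [90. 76. 59.]
```

Wedge centre is at row x −6, y 57.6, upright. I'll correct by ty +6 and tx +2.4, then lower.

```bash

python3 -m handwheel '[{"tx":2.4,"ty":6,"tz":0,"roll":0},{"tx":0,"ty":0,"tz":20,"roll":0},{"tx":0,"ty":0,"tz":20,"roll":0},{"tx":0,"ty":0,"tz":15,"roll":0},{"tx":0,"ty":0,"tz":10,"roll":0},{"tx":0,"ty":0,"tz":0,"roll":0},{"tx":0,"ty":0,"tz":0,"roll":0}]' | grep -E "pos|force|open"
python3 -m handwheel '[{"tx":0,"ty":0,"tz":10,"roll":0},{"tx":0,"ty":0,"tz":10,"roll":0},{"tx":0,"ty":0,"tz":0,"roll":0},{"tx":0,"ty":0,"tz":0,"roll":0}]' | grep -E "pos|force|open"
python3 plan.py 583 280.7 40 -5.5
```

```text
tool_pos: [0.5844, 0.2805, 0.0841]
contact_force: [-0.6, 0.5, -0.9]
opening: 0.0351
grip_force: 60.0
tool_pos: [0.584, 0.2804, 0.0636]
contact_force: [-0.4, 0.7, -1.2]
opening: 0.0349
grip_force: 60.0
t 24.0 pos [584.047  280.3799  63.5562] yaw -5.5 roll -0.000 txyz [ 0.2 -1.  23.6] F [-0.3697  0.6744 -1.2031] grip 59.99825317230716 34.91327246519991
```

```bash

python3 -m handwheel '[{"tx":0,"ty":-0.5,"tz":8,"roll":0},{"tx":0,"ty":0,"tz":8,"roll":0},{"tx":0,"ty":0,"tz":4,"roll":0},{"tx":0,"ty":0,"tz":0,"roll":0},{"tx":0,"ty":0,"tz":0,"roll":0}]' | grep -E "pos|force|open"
python3 -m handwheel '[{"tx":0,"ty":0,"tz":2,"roll":0},{"tx":0,"ty":0,"tz":2,"roll":0},{"tx":0,"ty":0,"tz":0,"roll":0},{"tx":0,"ty":0,"tz":0,"roll":0}]' | grep -E "pos|force|open"
python3 -m handwheel '[{"tx":0,"ty":0,"tz":2,"roll":0},{"tx":0,"ty":0,"tz":1,"roll":0},{"tx":0,"ty":0,"tz":0,"roll":0},{"tx":0,"ty":0,"tz":0,"roll":0}]' | grep -E "pos|force|open"
```

```text
tool_pos: [0.5834, 0.28, 0.0435]
contact_force: [-0.5, -2.3, -2.6]
opening: 0.0351
grip_force: 59.9
tool_pos: [0.5846, 0.2797, 0.0411]
contact_force: [-0.4, -5.5, 2.0]
opening: 0.0352
grip_force: 60.4
tool_pos: [0.5852, 0.2793, 0.0389]
contact_force: [-1.2, -6.9, 3.2]
opening: 0.0351
grip_force: 60.7
```

```bash

python3 -m handwheel '[{"tx":-1.2,"ty":0,"tz":2,"roll":0},{"tx":0,"ty":0,"tz":2,"roll":0},{"tx":0,"ty":0,"tz":0,"roll":0},{"tx":0,"ty":0,"tz":0,"roll":0}]' | grep -E "pos|force|open"
python3 -m handwheel '[{"tx":0,"ty":0,"tz":2,"roll":0},{"tx":0,"ty":0,"tz":2,"roll":0},{"tx":0,"ty":0,"tz":0,"roll":0},{"tx":0,"ty":0,"tz":0,"roll":0}]' | grep -E "pos|force|open"
python3 -m handwheel '[{"tx":0,"ty":0,"tz":2,"roll":0},{"tx":0,"ty":0,"tz":2,"roll":0},{"tx":0,"ty":0,"tz":0,"roll":0},{"tx":0,"ty":0,"tz":0,"roll":0}]' | grep -E "pos|force|open"
```

```text
tool_pos: [0.5856, 0.2788, 0.0352]
contact_force: [-0.3, -6.1, 3.8]
opening: 0.0349
grip_force: 60.7
tool_pos: [0.5861, 0.2785, 0.0324]
contact_force: [-2.0, -7.5, 9.3]
opening: 0.035
grip_force: 61.2
tool_pos: [0.5865, 0.2785, 0.0318]
contact_force: [-9.1, -10.9, 23.4]
opening: 0.0354
grip_force: 63.0
```

```bash

python3 -m handwheel '[{"tx":0,"ty":0,"tz":0,"roll":0},{"tx":0,"ty":0,"tz":0,"roll":0},{"tx":0,"ty":0,"tz":0,"roll":0},{"tx":0,"ty":0,"tz":0,"roll":0},{"tx":0,"ty":0,"tz":-20,"roll":0},{"tx":0,"ty":0,"tz":-35,"roll":0},{"tx":0,"ty":0,"tz":-35,"roll":0},{"tx":0,"ty":0,"tz":-35,"roll":0},{"tx":-25,"ty":-25,"tz":0,"roll":0},{"tx":-25,"ty":-25,"tz":0,"roll":0},{"tx":-25,"ty":-25,"tz":0,"roll":0},{"tx":-25,"ty":-25,"tz":0,"roll":0}]' 65 | grep -E "pos|force|open"
python3 -m handwheel '[{"tx":-10,"ty":-25,"tz":0,"roll":0},{"tx":-10,"ty":-25,"tz":0,"roll":0},{"tx":0,"ty":0,"tz":0,"roll":0},{"tx":0,"ty":0,"tz":0,"roll":0}]' | grep -E "pos|force|open"
cat > row.py <<'E'
from h import *
import sys
for n in("top","side"):
    im,d=optics.get_image(n); P,c=cloud(n,im,d); np.savez(f"pics/{n}{sys.argv[1]}.npz",im=im,d=d)
    T=np.array([.5738,.2172]) if n=="top" else np.array([.5754,.2198]); y=np.array([.0958,.9954]); x=np.array([.9954,-.0958])
    r=np.c_[(P[:,:2]-T)@x,(P[:,:2]-T)@y,P[:,2]]*1000
    for a,zl,zh,w in((-63.5,76,86,14),(-19.5,76,86,14),(24.5,76,86,14),(79.5,56,66,10),(60,88,120,25)):
        q=(abs(r[:,0])<32)&(abs(r[:,1]-a)<w)&(r[:,2]>zl)&(r[:,2]<zh)
        if q.sum()>5: print(n,a,q.sum(),"y",r[q,1].min().round(1),r[q,1].max().round(1),"x",r[q,0].min().round(1),r[q,0].max().round(1),"z",np.median(r[q,2]).round(1),"rect",*rect(P[q])[:3])
    if n=="side": cv2.imwrite(f"pics/s{sys.argv[1]}.png",cv2.resize(im[190:350,170:330,::-1],None,fx=3.5,fy=3.5))
E
python3 row.py 5; python3 plan.py 395 -214 160 20
```

```text
tool_pos: [0.4737, 0.1891, 0.15]
contact_force: [0.1, -0.5, 0.7]
opening: 0.0652
grip_force: 0.0
tool_pos: [0.4226, 0.1745, 0.1502]
contact_force: [0.6, 1.1, -0.1]
opening: 0.0651
grip_force: 0.0
top -63.5 68 y -76.3 -55.2 x -18.1 18.3 z 79.0 rect [567.6 151.7] [21.  36.4] 84.7
top -19.5 54 y -27.2 -11.3 x -13.4 16.9 z 79.0 rect [573.7 197.8] [15.8 30.3] 83.5
top 24.5 65 y 16.4 33.4 x -21.6 13.9 z 79.3 rect [572.4 242.4] [17.  35.5] 84.7
top 79.5 22 y 70.0 85.7 x -23.6 -9.3 z 59.9 rect [563.6 297.6] [15.  14.3] 70.2
top 60 172 y 41.4 80.1 x -12.9 24.0 z 95.0 rect [584.8 277. ] [37.7 37.1] 82.1
side -63.5 123 y -72.7 -53.4 x -17.9 18.5 z 78.1 rect [569.8 156.8] [19.2 36.4] 86.0
side -19.5 136 y -30.2 -11.9 x -20.0 16.3 z 78.8 rect [571.5 199.2] [18.3 36.2] 85.3
side 24.5 143 y 13.5 32.1 x -21.3 12.2 z 78.7 rect [573.  242.9] [18.2 33.4] 82.8
side 79.5 181 y 69.6 86.1 x -25.8 24.7 z 58.2 rect [582.3 297.4] [16.4 50.5] 84.9
side 60 392 y 39.3 79.0 x -14.6 23.0 z 94.2 rect [585.2 278.1] [39.3 37.4] 83.0
t 27.5 pos [423.9817 174.7975 150.8026] yaw -5.5 roll -0.445 txyz [-355.4 -160.2   -9.4] F [0.8165 0.7406 0.3968] grip 0.0 65.2195794905553
```

View pics/s5.png

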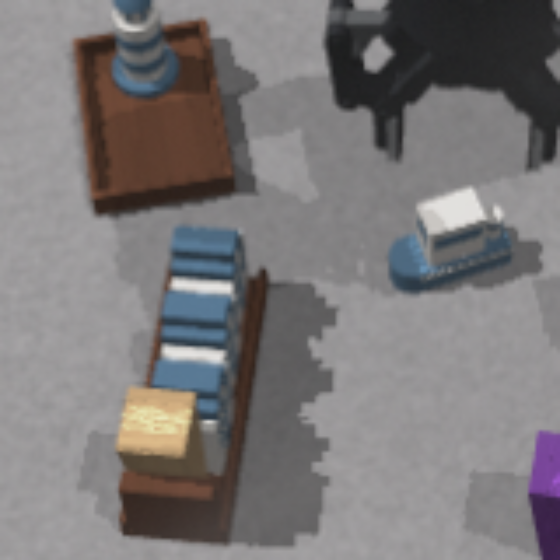

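The crop shows the wedge seated between the last house and the stop at (160,430), with its foot about 11 mm above the counter and the row tight. Next is the lighthouse.

```bash

python3 -m handwheel '[{"tx":0,"ty":0,"tz":0,"roll":-0.1},{"tx":0,"ty":0,"tz":0,"roll":-0.1},{"tx":0,"ty":0,"tz":0,"roll":-0.083},{"tx":-34,"ty":-9,"tz":0,"roll":0},{"tx":-34,"ty":-9,"tz":0,"roll":0},{"tx":-34,"ty":-9,"tz":0,"roll":0},{"tx":-34,"ty":-9,"tz":0,"roll":0},{"tx":-34,"ty":-9,"tz":0,"roll":0},{"tx":-34,"ty":-9,"tz":0,"roll":0},{"tx":-34,"ty":-9,"tz":0,"roll":0},{"tx":-34,"ty":-9,"tz":0,"roll":0},{"tx":-34,"ty":-9,"tz":0,"roll":0}]' 52 40 | grep -E "pos|force|open"
python3 -m handwheel '[{"tx":-34,"ty":-9,"tz":0,"roll":0},{"tx":-20,"ty":-5,"tz":0,"roll":0},{"tx":0,"ty":0,"tz":0,"roll":0},{"tx":0,"ty":0,"tz":0,"roll":0},{"tx":0,"ty":0,"tz":0,"roll":0}]' | grep -E "pos|force|open"
python3 plan.py 397.5 -214.5 100 10.7
python3 - <<'E'
from h import *
for n in("top","side"):
    im,d=optics.get_image(n); P,c=cloud(n,im,d); np.savez(f"pics/{n}6.npz",im=im,d=d)
    m=np.linalg.norm(P[:,:2]-[.395,-.214],axis=1)<.03
    for lo,hi in((.004,.01),(.02,.03),(.04,.055),(.075,.1)):
        q=m&(P[:,2]>lo)&(P[:,2]<hi)
        if q.sum()>4: print(n,lo,*rect(P[q]))
E
```

```text
tool_pos: [0.4013, -0.1435, 0.1511]
contact_force: [0.8, -0.3, 0.4]
opening: 0.052
grip_force: 0.0
tool_pos: [0.3974, -0.1967, 0.1504]
contact_force: [0.4, -0.0, 0.2]
opening: 0.052
grip_force: 0.0
t 28.9 pos [ 397.4111 -196.7007  150.4487] yaw 10.7 roll 0.001 txyz [-17.6  -3.2  50.4] F [ 0.4078 -0.0443  0.1544] grip 0.0 51.9546129203601
top 0.004 [ 386.5 -206.9] [46.9 19.1] 22.0 mean [ 388.7 -206.1    6.9] 38
top 0.02 [ 386. -207.] [22.4  6. ] 39.7 mean [ 386.1 -206.7   25.8] 7
top 0.04 [ 390.1 -205.2] [24.   6.4] 19.9 mean [ 390.5 -204.8   47.6] 10
top 0.075 [ 387.6 -208.6] [9.9 1.9] 42.5 mean [ 387.5 -208.5   77.2] 6
side 0.004 [ 396.9 -209.3] [43.4 33.3] 2.0 mean [ 396.9 -205.8    6.6] 73
side 0.02 [ 397.2 -205.4] [15.2 29.5] 74.3 mean [ 396.5 -204.4   25.1] 33
side 0.04 [ 395.2 -206.5] [19.1 29.8] 89.0 mean [ 395.9 -204.6   47.3] 60
side 0.075 [ 394.9 -211.3] [21.1 21.9] 87.7 mean [ 394.8 -210.4   82.2] 62
```

```bash

python3 -m handwheel '[{"tx":-16.5,"ty":-3,"tz":20,"roll":0},{"tx":0,"ty":0,"tz":25,"roll":0},{"tx":0,"ty":0,"tz":25,"roll":0},{"tx":0,"ty":0,"tz":25,"roll":0},{"tx":0,"ty":0,"tz":20,"roll":0},{"tx":0,"ty":0,"tz":0,"roll":0},{"tx":0,"ty":0,"tz":0,"roll":0}]' | grep -E "pos|force|open"
python3 plan.py 397.5 -213.5 -6 10.7
python3 -m handwheel '[{"tx":0,"ty":0,"tz":14,"roll":0},{"tx":0,"ty":0,"tz":14,"roll":0},{"tx":0,"ty":0,"tz":12,"roll":0},{"tx":0,"ty":0,"tz":0,"roll":0},{"tx":0,"ty":0,"tz":0,"roll":0}]' | grep -E "pos|force|open"
python3 plan.py 397.5 -213.5 -6 10.7
```

```text
tool_pos: [0.3965, -0.2123, 0.0348]
contact_force: [0.4, -1.0, 0.3]
opening: 0.052
grip_force: 0.0
t 29.6 pos [ 396.5468 -212.3031   34.8227] yaw 10.8 roll 0.002 txyz [-1.4  0.8 40.8] F [ 0.4415 -1.0048  0.2547] grip 0.0 51.97677903929741
tool_pos: [0.3979, -0.214, -0.003]
contact_force: [0.4, -0.5, 0.0]
opening: 0.0525
grip_force: 0.0
t 30.0 pos [ 397.917  -213.979    -3.0063] yaw 10.8 roll 0.001 txyz [ 0.6 -0.3  3. ] F [ 0.4477 -0.4892  0.0185] grip 0.0 52.46132203803008
```

Clear of contact; close, lift, and carry to the lighthouse tray.

```bash

python3 -m handwheel '[{"tx":0,"ty":0,"tz":3,"roll":0},{"tx":0,"ty":0,"tz":0,"roll":0},{"tx":0,"ty":0,"tz":0,"roll":0},{"tx":0,"ty":0,"tz":0,"roll":0},{"tx":0,"ty":0,"tz":0,"roll":0},{"tx":0,"ty":0,"tz":0,"roll":0},{"tx":0,"ty":0,"tz":0,"roll":0}]' 15 40| grep -E "pos|force|open"
python3 -m handwheel '[{"tx":0,"ty":0,"tz":-10,"roll":0},{"tx":0,"ty":0,"tz":-25,"roll":0},{"tx":0,"ty":0,"tz":-35,"roll":0},{"tx":0,"ty":0,"tz":-35,"roll":0},{"tx":0,"ty":0,"tz":-25,"roll":0},{"tx":0,"ty":0,"tz":0,"roll":0},{"tx":0,"ty":0,"tz":0,"roll":0}]' | grep -E "pos|force|open"
python3 plan.py 613 40.5 125 10.7
```

```text
tool_pos: [0.398, -0.2145, -0.0059]
contact_force: [-0.6, 0.3, 6.2]
opening: 0.0288
grip_force: 39.7
tool_pos: [0.398, -0.2144, 0.1247]
contact_force: [-0.5, 0.5, -3.1]
opening: 0.029
grip_force: 39.7
t 31.2 pos [ 397.9745 -214.4209  124.7413] yaw 10.7 roll 0.000 txyz [210.6 258.6  -0.2] F [-0.5262  0.5455 -3.0597] grip 39.65099573135376 29.015302775056355
```

```bash

python3 -m handwheel '[{"tx":21,"ty":26,"tz":0,"roll":0},{"tx":21,"ty":26,"tz":0,"roll":0},{"tx":21,"ty":26,"tz":0,"roll":0},{"tx":21,"ty":26,"tz":0,"roll":0},{"tx":21,"ty":26,"tz":0,"roll":0},{"tx":21,"ty":26,"tz":0,"roll":0},{"tx":21,"ty":26,"tz":0,"roll":0},{"tx":21,"ty":26,"tz":0,"roll":0},{"tx":21,"ty":26,"tz":0,"roll":0},{"tx":21,"ty":25,"tz":0,"roll":0},{"tx":0,"ty":0,"tz":0,"roll":0},{"tx":0,"ty":0,"tz":0,"roll":0}]' | grep -E "pos|force|open"
python3 -m handwheel '[{"tx":0,"ty":0,"tz":15,"roll":0},{"tx":0,"ty":0,"tz":25,"roll":0},{"tx":0,"ty":0,"tz":25,"roll":0},{"tx":0,"ty":0,"tz":20,"roll":0},{"tx":0,"ty":0,"tz":15,"roll":0},{"tx":0,"ty":0,"tz":0,"roll":0},{"tx":0,"ty":0,"tz":0,"roll":0},{"tx":0,"ty":0,"tz":0,"roll":0}]' | grep -E "pos|force|open"
python3 plan.py 613 40.5 5 10.7
```

```text
tool_pos: [0.6112, 0.0421, 0.1196]
contact_force: [-0.1, -0.5, -1.5]
opening: 0.0289
grip_force: 40.0
tool_pos: [0.6124, 0.0401, 0.0232]
contact_force: [0.8, -0.6, -1.2]
opening: 0.0293
grip_force: 40.0
t 32.9 pos [612.4475  40.1286  23.1835] yaw 10.7 roll -0.000 txyz [ 0.3  0.6 18.2] F [ 0.7743 -0.6013 -1.1793] grip 40.03735899925232 29.262290154639196
```

```bash

python3 -m handwheel '[{"tx":0,"ty":0,"tz":9,"roll":0},{"tx":0,"ty":0,"tz":7,"roll":0},{"tx":0,"ty":0,"tz":3,"roll":0},{"tx":0,"ty":0,"tz":0,"roll":0},{"tx":0,"ty":0,"tz":0,"roll":0}]' | grep -E "pos|force|open"
python3 -m handwheel '[{"tx":0,"ty":0,"tz":1.5,"roll":0},{"tx":0,"ty":0,"tz":0,"roll":0},{"tx":0,"ty":0,"tz":0,"roll":0}]' | grep -E "pos|force|open"
python3 -m handwheel '[{"tx":0,"ty":0,"tz":1.2,"roll":0},{"tx":0,"ty":0,"tz":0,"roll":0},{"tx":0,"ty":0,"tz":0,"roll":0}]' | grep -E "pos|force|open"
```

```text
tool_pos: [0.6122, 0.0408, 0.0033]
contact_force: [0.4, 0.0, -1.2]
opening: 0.0294
grip_force: 40.0
tool_pos: [0.6126, 0.0408, 0.0023]
contact_force: [0.1, -0.3, -0.7]
opening: 0.0291
grip_force: 40.0
tool_pos: [0.6127, 0.0408, 0.0021]
contact_force: [-3.6, 0.4, 7.0]
opening: 0.0291
grip_force: 40.3
```

```bash

python3 -m handwheel '[{"tx":0,"ty":0,"tz":0,"roll":0},{"tx":0,"ty":0,"tz":0,"roll":0},{"tx":0,"ty":0,"tz":0,"roll":0},{"tx":0,"ty":0,"tz":-15,"roll":0},{"tx":0,"ty":0,"tz":-25,"roll":0},{"tx":0,"ty":0,"tz":-35,"roll":0},{"tx":0,"ty":0,"tz":-35,"roll":0},{"tx":0,"ty":0,"tz":-30,"roll":0},{"tx":0,"ty":0,"tz":0,"roll":0},{"tx":0,"ty":0,"tz":0,"roll":0.12},{"tx":0,"ty":0,"tz":0,"roll":0.12},{"tx":0,"ty":0,"tz":0,"roll":0.12}]' 52 | grep -E "pos|force|open"
python3 -m handwheel '[{"tx":0,"ty":0,"tz":0,"roll":0.12},{"tx":0,"ty":0,"tz":0,"roll":0.12},{"tx":0,"ty":0,"tz":0,"roll":0.12},{"tx":0,"ty":0,"tz":0,"roll":0.12},{"tx":0,"ty":0,"tz":0,"roll":0.12},{"tx":0,"ty":0,"tz":0,"roll":0.12},{"tx":0,"ty":0,"tz":0,"roll":0.12},{"tx":0,"ty":0,"tz":0,"roll":0.12},{"tx":0,"ty":0,"tz":0,"roll":0.08},{"tx":0,"ty":0,"tz":0,"roll":0},{"tx":0,"ty":0,"tz":0,"roll":0}]' | grep -E "pos|force|open"
python3 plan.py 428.5 121.5 100 -69.5
```

```text
tool_pos: [0.6125, 0.0407, 0.1408]
contact_force: [0.3, 0.0, 0.1]
opening: 0.0519
grip_force: 0.0
tool_pos: [0.6124, 0.0407, 0.1405]
contact_force: [-0.2, 1.0, -0.2]
opening: 0.0519
grip_force: 0.0
t 35.7 pos [612.3735  40.7475 140.5188] yaw -69.4 roll 0.002 txyz [-143.9 -140.    40.6] F [-0.2367  1.0006 -0.2046] grip 0.0 51.900159039734326
```

```bash

python3 -m handwheel '[{"tx":-24,"ty":-23,"tz":0,"roll":0},{"tx":-24,"ty":-23,"tz":0,"roll":0},{"tx":-24,"ty":-23,"tz":0,"roll":0},{"tx":-24,"ty":-23,"tz":0,"roll":0},{"tx":-24,"ty":-23,"tz":0,"roll":0},{"tx":-24,"ty":-25,"tz":0,"roll":0},{"tx":0,"ty":0,"tz":15,"roll":0},{"tx":0,"ty":0,"tz":25,"roll":0},{"tx":0,"ty":0,"tz":0,"roll":0},{"tx":0,"ty":0,"tz":0,"roll":0},{"tx":0,"ty":0,"tz":0,"roll":0}]' 52 | grep -E "pos|force|open"
python3 plan.py 428.5 121.5 30 -69.5
```

```text
tool_pos: [0.4291, 0.1214, 0.1017]
contact_force: [0.4, 0.8, 0.7]
opening: 0.0522
grip_force: 0.0
t 36.6 pos [429.0901 121.3983 101.6902] yaw -69.5 roll 0.001 txyz [-0.6 -0.3 71.7] F [0.4489 0.7968 0.7315] grip 0.0 52.17989287400427
```

```bash

python3 -m handwheel '[{"tx":-1,"ty":0,"tz":20,"roll":0},{"tx":0,"ty":0,"tz":25,"roll":0},{"tx":0,"ty":0,"tz":22,"roll":0},{"tx":0,"ty":0,"tz":15,"roll":0},{"tx":0,"ty":0,"tz":0,"roll":0},{"tx":0,"ty":0,"tz":0,"roll":0}]' | grep -E "pos|force|open"
python3 -m handwheel '[{"tx":0,"ty":0,"tz":10,"roll":0},{"tx":0,"ty":0,"tz":10,"roll":0},{"tx":0,"ty":0,"tz":9,"roll":0},{"tx":0,"ty":0,"tz":0,"roll":0},{"tx":0,"ty":0,"tz":0,"roll":0}]' | grep -E "pos|force|open"
python3 -m handwheel '[{"tx":0,"ty":0,"tz":0,"roll":0},{"tx":0,"ty":0,"tz":0,"roll":0},{"tx":0,"ty":0,"tz":0,"roll":0},{"tx":0,"ty":0,"tz":0,"roll":0},{"tx":0,"ty":0,"tz":0,"roll":0},{"tx":0,"ty":0,"tz":0,"roll":0},{"tx":0,"ty":0,"tz":0,"roll":0}]' 10 40| grep -E "pos|force|open"
```

```text
tool_pos: [0.4282, 0.121, 0.0195]
contact_force: [0.4, -1.0, 0.5]
opening: 0.052
grip_force: 0.0
tool_pos: [0.4269, 0.121, -0.0109]
contact_force: [1.0, 0.3, -0.6]
opening: 0.0518
grip_force: 0.0
tool_pos: [0.4281, 0.1211, -0.0096]
contact_force: [-0.6, 0.4, 1.1]
opening: 0.0233
grip_force: 45.2
```

```bash

python3 -m handwheel '[{"tx":0,"ty":0,"tz":-10,"roll":0},{"tx":0,"ty":0,"tz":-25,"roll":0},{"tx":0,"ty":0,"tz":-35,"roll":0},{"tx":0,"ty":0,"tz":-35,"roll":0.11},{"tx":0,"ty":0,"tz":-25,"roll":0.11},{"tx":0,"ty":0,"tz":0,"roll":0.11},{"tx":0,"ty":0,"tz":0,"roll":0.11},{"tx":0,"ty":0,"tz":0,"roll":0.11},{"tx":0,"ty":0,"tz":0,"roll":0},{"tx":0,"ty":0,"tz":0,"roll":0}]' | grep -E "pos|force|open"
python3 plan.py 601 -199.6 120 -101.2
```

```text
tool_pos: [0.4273, 0.1211, 0.12]
contact_force: [-0.3, 0.3, -0.4]
opening: 0.0236
grip_force: 44.8
t 39.0 pos [427.2755 121.1025 119.9894] yaw -100.9 roll 0.006 txyz [232.7 280.9  -0.1] F [-0.3309  0.2551 -0.4497] grip 44.791054129600525 23.636420818103318
```

```bash

python3 -m handwheel '[{"tx":21,"ty":25.5,"tz":0,"roll":0.006},{"tx":21,"ty":25.5,"tz":0,"roll":0},{"tx":21,"ty":25.5,"tz":0,"roll":0},{"tx":21,"ty":25.5,"tz":0,"roll":0},{"tx":21,"ty":25.5,"tz":0,"roll":0},{"tx":21,"ty":25.5,"tz":0,"roll":0},{"tx":21,"ty":25.5,"tz":0,"roll":0},{"tx":21,"ty":25.5,"tz":0,"roll":0},{"tx":21,"ty":25.5,"tz":0,"roll":0},{"tx":21,"ty":25.5,"tz":0,"roll":0},{"tx":22,"ty":26,"tz":0,"roll":0},{"tx":0,"ty":0,"tz":0,"roll":0}]' | grep -E "pos|force|open"
python3 -m handwheel '[{"tx":0,"ty":0,"tz":0,"roll":0},{"tx":0,"ty":0,"tz":15,"roll":0},{"tx":0,"ty":0,"tz":25,"roll":0},{"tx":0,"ty":0,"tz":25,"roll":0},{"tx":0,"ty":0,"tz":20,"roll":0},{"tx":0,"ty":0,"tz":10,"roll":0},{"tx":0,"ty":0,"tz":0,"roll":0},{"tx":0,"ty":0,"tz":0,"roll":0},{"tx":0,"ty":0,"tz":0,"roll":0}]' | grep -E "pos|force|open"
python3 plan.py 601 -199.6 0 -101.2
```

```text
tool_pos: [0.6015, -0.205, 0.1195]
contact_force: [-0.9, 0.9, -0.4]
opening: 0.0233
grip_force: 44.7
tool_pos: [0.6009, -0.2, 0.0264]
contact_force: [0.4, -0.0, -0.5]
opening: 0.0233
grip_force: 44.8
t 40.7 pos [ 600.8684 -199.9841   26.4435] yaw -101.3 roll -0.002 txyz [-0.  -0.4 26.4] F [ 0.3556 -0.0355 -0.4592] grip 44.75055634975433 23.298268191104388
```

```bash

python3 -m handwheel '[{"tx":0,"ty":0,"tz":11,"roll":0},{"tx":0,"ty":0,"tz":10,"roll":0},{"tx":0,"ty":0,"tz":4,"roll":0},{"tx":0,"ty":0,"tz":0,"roll":0},{"tx":0,"ty":0,"tz":0,"roll":0}]' | grep -E "pos|force|open"
python3 -m handwheel '[{"tx":0,"ty":0,"tz":1.5,"roll":0},{"tx":0,"ty":0,"tz":0,"roll":0},{"tx":0,"ty":0,"tz":0,"roll":0}]' | grep -E "pos|force|open"
python3 -m handwheel '[{"tx":0,"ty":0,"tz":1.2,"roll":0},{"tx":0,"ty":0,"tz":0,"roll":0},{"tx":0,"ty":0,"tz":0,"roll":0}]' | grep -E "pos|force|open"
```

```text
tool_pos: [0.5996, -0.1999, -0.0006]
contact_force: [0.0, 0.0, -0.7]
opening: 0.0234
grip_force: 45.0
tool_pos: [0.5999, -0.2, -0.0017]
contact_force: [-0.6, -0.3, -1.0]
opening: 0.0233
grip_force: 45.1
tool_pos: [0.5999, -0.2, -0.0017]
contact_force: [-4.2, 1.5, 5.5]
opening: 0.0233
grip_force: 45.8
```

On the floor. Release, retreat, and inspect everything.

```bash

python3 -m handwheel '[{"tx":0,"ty":0,"tz":0,"roll":0},{"tx":0,"ty":0,"tz":0,"roll":0},{"tx":0,"ty":0,"tz":0,"roll":0},{"tx":0,"ty":0,"tz":-15,"roll":0},{"tx":0,"ty":0,"tz":-25,"roll":0},{"tx":0,"ty":0,"tz":-35,"roll":0},{"tx":0,"ty":0,"tz":-35,"roll":0},{"tx":0,"ty":0,"tz":-35,"roll":0},{"tx":0,"ty":0,"tz":-25,"roll":0},{"tx":-25,"ty":0,"tz":0,"roll":0},{"tx":-35,"ty":0,"tz":0,"roll":0},{"tx":-35,"ty":0,"tz":0,"roll":0}]' 48 | grep -E "pos|force|open"
python3 -m handwheel '[{"tx":-35,"ty":0,"tz":0,"roll":0},{"tx":-35,"ty":0,"tz":0,"roll":0},{"tx":-25,"ty":0,"tz":0,"roll":0},{"tx":0,"ty":0,"tz":0,"roll":0},{"tx":0,"ty":0,"tz":0,"roll":0},{"tx":0,"ty":0,"tz":0,"roll":0}]' | grep -E "pos|force|open"
python3 row.py 7
python3 - <<'E'
from h import *
Y=lambda a:(np.array([np.cos(a),np.sin(a)]),np.array([-np.sin(a),np.cos(a)]))
for n in("top","side"):
    P,c=cloud(n,*np.load(f"pics/{n}7.npz").values())
    for nm,T,a,s,l,w in(("lh",{"top":(.6141,.0127),"side":(.6159,.0161)},10.8,-36,26,(90,105)),("boat",{"top":(.594,-.2275),"side":(.5959,-.2245)},-11.2,-42,26,(58,72))):
        x,y=Y(np.radians(a)); d=P[:,:2]-T[n]; r=np.c_[d@x,d@y,P[:,2]]*1000
        for yy in(s,l):
            q=(np.hypot(r[:,0],r[:,1]-yy)<28)&(r[:,2]>w[0])&(r[:,2]<w[1]); R=r[q]
            print(n,nm,yy,q.sum(),"x",R[:,0].min().round(1),R[:,0].max().round(1),"y",R[:,1].min().round(1),R[:,1].max().round(1),"z",R[:,2].max().round(1))
im=np.load("pics/side7.npz")["im"]; cv2.imwrite("pics/s7f.png",im[:,:,::-1])
print(ctrl.get_obs()["t"])
E
```

```text
tool_pos: [0.5065, -0.1813, 0.1692]
contact_force: [-1.5, 0.8, -0.3]
opening: 0.048
grip_force: 0.0
tool_pos: [0.4144, -0.1629, 0.1684]
contact_force: [-0.0, 0.1, -0.6]
opening: 0.0481
grip_force: 0.0
top -63.5 63 y -71.7 -55.0 x -19.0 16.9 z 80.4 rect [566.6 154.1] [16.4 35.9] 83.3
top -19.5 65 y -27.5 -11.2 x -19.0 16.7 z 79.8 rect [570.8 198.1] [16.1 35.8] 84.0
top 24.5 69 y 16.5 37.3 x -22.0 13.5 z 79.6 rect [572.9 243.3] [20.1 36.2] 75.5
top 79.5 17 y 73.1 86.2 x -23.8 -8.1 z 59.1 rect [565.1 298. ] [12.5 15.6] 80.2
top 60 175 y 41.4 80.9 x -13.1 23.1 z 95.4 rect [584.8 277.4] [39.  36.2] 82.6
side -63.5 113 y -73.1 -54.4 x -17.7 18.0 z 77.9 rect [569.5 156.4] [18.1 36.4] 80.2
side -19.5 147 y -30.7 -11.7 x -19.3 16.4 z 78.8 rect [571.9 198.8] [19.  35.7] 85.0
side 24.5 142 y 14.3 31.7 x -21.5 12.4 z 79.0 rect [573.1 243.2] [17.4 34. ] 84.8
side 79.5 182 y 69.7 85.2 x -25.9 24.6 z 58.4 rect [582.1 296.9] [15.3 50.6] 85.0
side 60 395 y 39.3 79.4 x -14.3 23.0 z 94.3 rect [585.  278.5] [40.3 37. ] 82.7
top lh -36 30 x -9.5 8.2 y -45.8 -25.8 z 101.3
top lh 26 34 x -6.2 10.9 y 16.8 36.2 z 103.4
top boat -42 97 x -19.5 17.4 y -54.1 -29.7 z 68.0
top boat 26 102 x -21.0 15.5 y 16.3 40.4 z 71.1
side lh -36 37 x -8.1 9.1 y -47.3 -27.0 z 99.0
side lh 26 40 x -7.6 9.9 y 18.1 34.4 z 97.8
side boat -42 111 x -19.5 17.1 y -58.2 -28.1 z 66.9
side boat 26 115 x -21.2 15.6 y 13.6 39.8 z 67.1
43.2167
```

View pics/s7f.png

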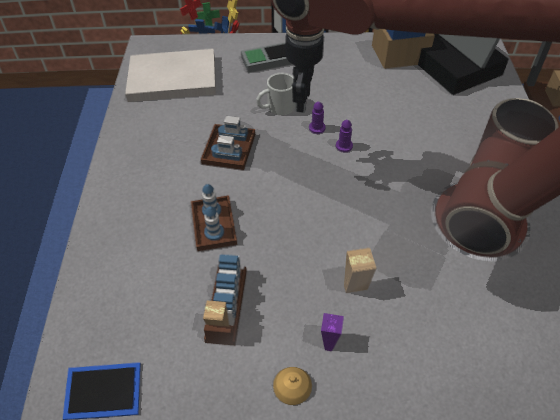

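The view shows every piece in place: boat (228,148), lighthouse (213,215), houses and wedge (225,285). Bell (292,385) and mug (282,93) are unmoved, and the gripper is clear. The numbers are inside tolerance, so I'm handing in.

```bash
python3 -c "
from station import ctrl
print(ctrl.finish_job())"
```

```text
the job is handed in; nothing more can be done
None
```

The job is handed in at about 43 s; no verdict came back, but my last camera check put the lighthouse and tugboat on their trays, both houses tight in the row and the wedge pressed in, all within tolerance, with bell and mug untouched.

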